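Assemble a corrosion-coupon holder for an immersion test

TASK

Assemble the coupon holder for an immersion test. First take the heavy collar off the coupon pile and stand it on the bench; then lift the coupons off the pile one at a time and load all of them onto the rod with single spacer rings between: a spacer at the bottom on the seat, then coupon, spacer, coupon, and so on, ending with a spacer, so that no coupon touches another coupon, the holder's seat or the collar. Last put the collar on the rod, flange down on the top spacer, so that everything lies flat and closed up; leave any spare spacer on the bench and do not disturb the flask, the bottle and the beaker behind the work.

Things in the scene. Friction and masses are not known exactly. Their poses are not given: they have to be found in the camera images.
- holder: Coupon holder, fixed to the bench: grey round foot, 100 diameter, 12 high, with a shoulder of 42 diameter on it whose flat top (the seat) is 20 above the bench; from its middle stands a white rod of 16 diameter whose tip tapers over its last 8 to a diameter of 8. Sizes in mm. Origin at the centre of the foot's underside, on the rod's axis; z up along the rod.
- seat (a point): Point on the rod's axis at the height of the holder's seat, 20 mm above the bench. The lowest ring rests there.
- rod_tip (a point): Centre of the tip of the holder's rod, 108 mm above the bench, 88 above the seat. A gripper whose body would meet the rod can release a ring once the tip is well inside its bore: it slides down the rod by its own weight.
- board: White plastic board, 96 x 96 x 6, fixed to the bench, carrying the pile of coupons. Sizes in mm. Origin at the centre of its underside.
- coupon_1: One of three identical coupons: flat steel ring, outside diameter 62, bore 19, 8 thick. Sizes in mm. Origin at the centre of the ring, half way through its thickness; z is the ring's axis. They lie in a pile on the board, edges roughly flush; one of them may be absent.
- coupon_2: One of three identical coupons: flat steel ring, outside diameter 62, bore 19, 8 thick. Sizes in mm. Origin at the centre of the ring, half way through its thickness; z is the ring's axis. They lie in a pile on the board, edges roughly flush; one of them may be absent.
- coupon_3: One of three identical coupons: flat steel ring, outside diameter 62, bore 19, 8 thick. Sizes in mm. Origin at the centre of the ring, half way through its thickness; z is the ring's axis. They lie in a pile on the board, edges roughly flush; one of them may be absent.
- spacer_1: One of four identical spacers: white plastic ring, outside diameter 44, bore 19, 12 high, standing flat on the bench. Sizes in mm. Origin at the centre of the ring, half way up; z is the ring's axis. The spacers are light (about 35 g) and slide easily if bumped.
- spacer_2: One of four identical spacers: white plastic ring, outside diameter 44, bore 19, 12 high, standing flat on the bench. Sizes in mm. Origin at the centre of the ring, half way up; z is the ring's axis. The spacers are light (about 35 g) and slide easily if bumped.
- spacer_3: One of four identical spacers: white plastic ring, outside diameter 44, bore 19, 12 high, standing flat on the bench. Sizes in mm. Origin at the centre of the ring, half way up; z is the ring's axis. The spacers are light (about 35 g) and slide easily if bumped.
- spacer_4: One of four identical spacers: white plastic ring, outside diameter 44, bore 19, 12 high, standing flat on the bench. Sizes in mm. Origin at the centre of the ring, half way up; z is the ring's axis. The spacers are light (about 35 g) and slide easily if bumped.
- collar: Retaining collar of steel, 0.27 kg: a flange of 50 diameter and 10 thick with a hub of 34 diameter above it, 36 high in all, bore 19 right through. Sizes in mm. Origin at the centre of the flange's underside; z up through the hub. At the start it stands on top of the coupon pile as a weight.
- flask: Bystander: glass volumetric flask, 86 wide, 244 tall, standing behind the work. Sizes in mm. Origin at the centre of its underside.
- bottle: Bystander: white reagent bottle with a blue screw cap, 67 diameter, 138 tall, standing behind the work. Sizes in mm. Origin at the centre of its underside.
- beaker: Bystander: glass beaker, 72 diameter, 90 tall, standing behind the work. Sizes in mm. Origin at the centre of its underside.
- sampler_corner (a point): Fixed point: upper left front corner (nearest the work) of the white autosampler's housing at the right of the work. The housing is 95 mm high; its side face runs straight back from this corner, away from the robot, turning to the right by 16 mm over its 360 mm; a carousel of up to 0.2 m height stands on it. Keep the gripper's body clear of it.
- analyser_corner (a point): Fixed point: upper right front corner (nearest the work) of the large flow analyser's housing at the left of the work, 234 mm high; its side face runs straight back from this corner. Beside that face, behind the work, stand a few small vials, all more than 0.69 m ahead of the robot.

How it is judged:
By the outcome, as a careful person would: the job done as asked, in the order asked, and still so for the second after the job is handed in, with the robot touching nothing.
Of coupon_1, coupon_2, coupon_3 only 2 to 3 are there at a start; the rules pass over those that are not, and their reading is None.
At some moment in a run one of spacer_1, spacer_2, spacer_3, spacer_4 may be knocked a few centimetres aside while the robot is not near it.
It also fails if it takes over 210 s, if anything falls off the work surface, if the arm or the gripper's body presses on something with over 40 N, if the wrist force passes 120 N, or if a joint passes its speed limit or range.

ROBOT

A 6-joint arm with a two-finger parallel gripper is mounted at the origin on a cart in front of the work surface, level with it; the furniture and walls round the work are solid. World frame = base frame: x ahead of the robot, y to its left, z up, the work surface at z = 0. Lengths are in m, angles in rad, forces in N, time in s.
With the tool pointing down it reaches from about 0.35 to 0.975 m from the base axis. Payload 4.9 kg.
Tool frame: the origin (TCP) lies on the centre line of the jaws, within the pads' length; the fingertips stand ctrl.tcp_to_tips ahead of it and the grasp point (between the pads) lies 3 mm ahead of it (ctrl.tcp_to_tips is the distance from the TCP to the fingertips, in m); z points along the fingers, y is the direction in which the jaws open and shut (so a half turn about z gives the same grasp; the last joint's range is limited). The gripper opens to 85 mm and grips with 20 to 120 N. Pads are 22 mm wide; open, the fingers measure 114 mm over their backs; the gripper's body (76 mm by 85 mm) begins 54 mm behind the grasp point. The pads swing forward as they close: fully open they stand 13 mm farther back than shut.
Start: joints at [-1.265, 0.053, 1.613, -0, 1.476, -0.119], TCP at [0.258, -0.569, 0.253] pointing down, gripper open.
Joint ranges: [-3.01, 3.01], [-1.01, 2.22], [0.06, 2.58], [-1.02, 4.17], [0.09, 2.62], [-3.14, 3.14]. Speed limits (rad/s): [2.57, 2.57, 3.14, 3.14, 3.14, 3.14].

INTERFACE

Orientations are given as a rotation vector (axis times angle).
In Python, from station import ctrl, vision gives the robot as it stands.
- The arm moves only by the tool jog_arm, never from a script. Its argument "deltas" is a list of rows, each a list of 7 numbers: the turn, a rotation vector about the tool's x, y, z in rad, then the shift along the tool's x, y, z in cm, then the opening, from 0 (shut) to 1 (fully open). A call has 1 to 12 rows; each row shifts and turns the commanded pose from where the row before left it, along the tool's axes as they then stand; what a row does not reach is not made up. A row lasts 1/12 s, in which the tool goes at most 41.7 mm and 7.16 degrees, less where a joint would pass 70% of its speed; a pose out of reach is approached as far as the arm can. A call with a gripper value outside its range is refused whole. The fingers move at their own pace and stop on an object; "grip_force" is the grip in N (left out, the last holds). Time passes only in rows, so rows that do not move let the fingers close. It gives the time, the measured TCP pose, the force and the opening at its end, in the units of the state.
- ctrl.get_obs(): the state, without advancing time (a new reading comes with each control period).
- vision.get_image(name): name is "scene" or "top"; returns (picture, depth): 400x640x3 uint8, red, green, blue; 400x640 float32, m along the optical axis (not along the pixel's ray), 0 where there is no reading.
- vision.calibration(name): a dict with "fx", "fy", "cx", "cy" (pixels), "dist" ([k1, k2, p1, p2, k3] as OpenCV has them; the pictures are not rectified), "rvec" (rotation vector, rad) and "tvec" (3), from world to camera coordinates, as OpenCV has them. Camera axes: x right, y down, z forward; pixel columns grow to the right and rows downward; lengths in m; the calibration is good to about 2 mm. A picture is of the moment at which its call begins. calibration takes no time and is no camera call.
- ctrl.finish_job(): hands the job in, once; it reports no verdict.
The state is a dict: "t": time; "q": joint angles; "dq": joint speeds; "effort": joint torques, N m; "tool_pos": TCP position; "tool_rot": TCP orientation; "contact_force": force on the tool from outside, world axes, zero at the start; "wrist_torque": the same for the moment, N m; "opening": finger opening in m.
Only numpy, scipy, OpenCV 4.12 (cv2) and the standard library are available. Lean on these libraries where they do the work, as an engineer would, in place of code of your own. Each camera call takes 0.05 s, during which the arm holds its last target. There are 200 camera calls.

## Working session

There is one attempt and no reset: what is moved stays moved. The work goes in short steps, Python scripts to look and compute and a tool call to move; the robot and the scene stay as the last step left them, time stands still between calls to the robot, and variables do not carry over. Pictures are saved under pics/ and viewed, about 12 in all and at most 16, crops included, and the job is handed in when it is done.

Besides the shell and the picture viewer there is one more tool, called after "Emit:" as name([rows], argument=value, ...), one row to a line, values as JSON. jog_arm: Moves the arm, as the interface text tells. Its arguments: {"type":"object","properties":{"deltas":{"type":"array"},"grip_force":{"type":"number"}},"required":["deltas"]}

```bash
mkdir -p pics; cat > h.py <<'E'
import numpy as np, cv2
from station import ctrl, vision
def cal(n):
    c=vision.calibration(n); K=np.array([[c['fx'],0,c['cx']],[0,c['fy'],c['cy']],[0,0,1]])
    return K,np.array(c['dist'],float),np.array(c['rvec'],float),np.array(c['tvec'],float)
def ray(n,uv,z):
    "pixels -> world points on plane z"
    K,d,r,t=cal(n); R=cv2.Rodrigues(r)[0]
    p=cv2.undistortPoints(np.array(uv,float).reshape(-1,1,2),K,d).reshape(-1,2)
    D=np.c_[p,np.ones(len(p))]@R; C=-R.T@t
    return C+D*((z-C[2])/D[:,2])[:,None]
def cloud(n,dep):
    "depth -> HxWx3 world points"
    K,d,r,t=cal(n); R=cv2.Rodrigues(r)[0]; h,w=dep.shape
    uv=np.stack(np.meshgrid(np.arange(w),np.arange(h)),-1).reshape(-1,1,2).astype(float)
    p=cv2.undistortPoints(uv,K,d).reshape(-1,2); z=dep.reshape(-1,1)
    return ((np.c_[p*z,z]-t)@R).reshape(h,w,3)
def proj(n,P):
    K,d,r,t=cal(n); return cv2.projectPoints(np.array(P,float).reshape(-1,1,3),r,t,K,d)[0].reshape(-1,2)
def save(name,im): cv2.imwrite('pics/'+name+'.png',im[:,:,::-1])
E
python3 - <<'E'
from h import *
for n in('scene','top'):
    im,d=vision.get_image(n); save(n+'0',im); np.save(n+'0.npy',d)
    K,_,r,t=cal(n);R=cv2.Rodrigues(r)[0];print(n,K[0,0],-R.T@t,R[2])
o=ctrl.get_obs();print(o,ctrl.tcp_to_tips)
E
```

```text
scene 458.56965686889106 [-0.07848491 -0.77194127  0.59992909] [ 0.63249528  0.67473845 -0.38036527]
top 409.11182207349435 [ 0.52477073 -0.03908659  1.22650688] [ 8.63781505e-02 -9.02732589e-04 -9.96262014e-01]
{'t': 0.1, 'q': array([-1.26501431e+00,  5.33287469e-02,  1.61418725e+00, -8.82603173e-06,
        1.47601179e+00, -1.19007650e-01]), 'dq': array([ 0.00063408,  0.00022543, -0.00275177,  0.0001952 , -0.00149799,
       -0.0012012 ]), 'effort': array([ 1.10482510e-03, -3.94901276e+01, -3.71363640e+01, -1.10300027e-04,
        3.92169823e-03, -1.03636012e-05]), 'tool_pos': array([ 0.25741152, -0.56893931,  0.25214417]), 'tool_rot': array([-3.06911466e+00, -6.61847827e-01,  2.97014728e-04]), 'contact_force': array([0.23968042, 0.48664884, 0.0258384 ]), 'wrist_torque': array([-0.01076494,  0.06069622, -0.04524415]), 'opening': 0.08505439540750588} 0.022
```

View pics/scene0.png

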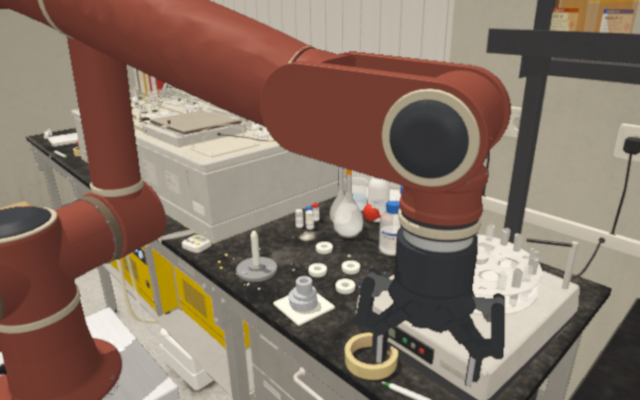

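View pics/top0.png

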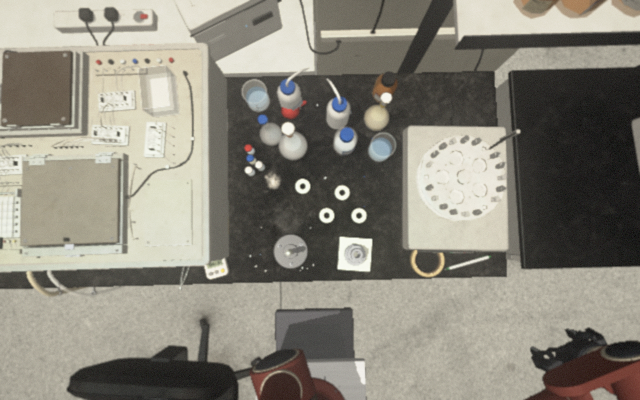

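The top view shows the holder at about (291,251), the board with pile and collar at (355,254), and four spacers at (302,186), (342,192), (326,215) and (359,215). The bystanders stand behind them at rows below 160. The sampler is to the right, from column 403.

```bash
python3 - <<'E'
from h import *
im,d=vision.get_image('top'); d0=np.load('top0.npy'); P=cloud('top',d0)
g=im.min(2).astype(int); m=((g>150)*255).astype(np.uint8)
for c in((302,186),(342,192),(326,215),(359,215)):
    x,y=c; s=np.zeros_like(m); s[y-13:y+14,x-13:x+14]=m[y-13:y+14,x-13:x+14]
    k=max(cv2.findContours(s,cv2.RETR_EXTERNAL,cv2.CHAIN_APPROX_NONE)[0],key=cv2.contourArea)
    (u,v),(w,h),_=cv2.fitEllipse(k); print('spacer',(u,v),w,h,ray('top',[(u,v)],.012).round(4), 'z',np.median(P[s>0][:,2]).round(4))
# board
s=np.zeros_like(m); s[228:280,328:382]=m[228:280,328:382]
k=np.vstack(cv2.findContours(s,cv2.RETR_EXTERNAL,cv2.CHAIN_APPROX_NONE)[0]); r=cv2.minAreaRect(k); print('board',r,ray('top',[r[0]],.006))
# heights in pile & holder
X=P[225:285,260:390].reshape(-1,3)
b=ray('top',[r[0]],.006)[0]
q=X[np.hypot(*(X[:,:2]-b[:2]).T)<.05]; print('pile z hist',np.histogram(q[:,2],np.arange(0,.08,.004)))
for lo,hi in((.036,.046),(.056,.08),(.018,.0345)):
    a=q[(q[:,2]>lo)&(q[:,2]<hi)]; print(lo,len(a),a.mean(0) if len(a) else 0, np.ptp(a,axis=0) if len(a) else 0)
hc=ray('top',[(291,251)],.012)[0]; q=X[np.hypot(*(X[:,:2]-hc[:2]).T)<.07]
for lo,hi in((.008,.015),(.017,.024),(.03,.12)):
    a=q[(q[:,2]>lo)&(q[:,2]<hi)]; print('holder',lo,len(a),(a.max(0)+a.min(0))/2,np.ptp(a,axis=0))
for n,uv in(('flask',(293,145)),('bottle',(345,140)),('beaker',(382,148)),('sampL',(404,248)),('anR',(212,266))): print(n,P[uv[1],uv[0]].round(3))
save('topz',cv2.resize(im[170:290,260:400],None,fx=5,fy=5,interpolation=cv2.INTER_CUBIC))
sc,_=vision.get_image('scene'); save('scz',cv2.resize(sc[220:330,220:380],None,fx=5,fy=5,interpolation=cv2.INTER_CUBIC))
E
```

```text
spacer (302.0656433105469, 185.8641815185547) 13.859577178955078 14.289715766906738 [[0.6634 0.0105 0.012 ]] z 0.0113
spacer (341.7441101074219, 192.2092742919922) 13.823149681091309 14.003195762634277 [[ 0.6414 -0.1074  0.012 ]] z 0.0114
spacer (326.0556335449219, 215.0606689453125) 14.033411026000977 14.278745651245117 [[ 0.5745 -0.0588  0.012 ]] z 0.0112
spacer (358.58819580078125, 215.20518493652344) 13.823569297790527 14.245161056518555 [[ 0.5716 -0.1553  0.012 ]] z 0.012
board ((354.3299560546875, 253.88072204589844), (32.98738479614258, 32.773643493652344), 4.085616588592529) [[ 0.45782609 -0.13942519  0.006     ]]
pile z hist (array([133, 304,  90,  15,   3,   5,  28,  83,  26,  49,  54,  10,   4,
         0,   4,  17,  53,   8,   0]), array([0.   , 0.004, 0.008, 0.012, 0.016, 0.02 , 0.024, 0.028, 0.032,
       0.036, 0.04 , 0.044, 0.048, 0.052, 0.056, 0.06 , 0.064, 0.068,
       0.072, 0.076]))
0.036 111 [ 0.46062647 -0.13964038  0.0404212 ] [0.04874701 0.04661985 0.00978941]
0.056 82 [ 0.46022646 -0.14076523  0.06531238] [0.03308414 0.03153537 0.0134075 ]
0.018 138 [ 0.45358875 -0.13483617  0.02932142] [0.06087281 0.05913467 0.01477198]
holder 0.008 630 [0.47273116 0.04884825 0.01148602] [0.09691588 0.09771661 0.0069715 ]
holder 0.017 114 [0.47474787 0.04532366 0.02052799] [0.07565646 0.07285234 0.00690044]
holder 0.03 37 [0.47196933 0.0479664  0.07735677] [0.01529477 0.01352837 0.06825015]
flask [0.768 0.03  0.103]
bottle [ 0.771 -0.113  0.137]
beaker [ 0.766 -0.228  0.04 ]
sampL [ 0.473 -0.279  0.047]
anR [0.434 0.279 0.016]
```

View pics/topz.png

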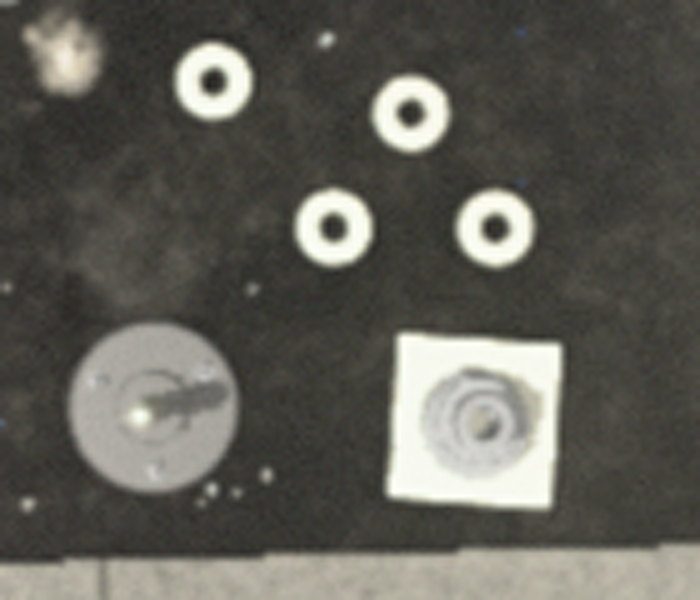

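View pics/scz.png

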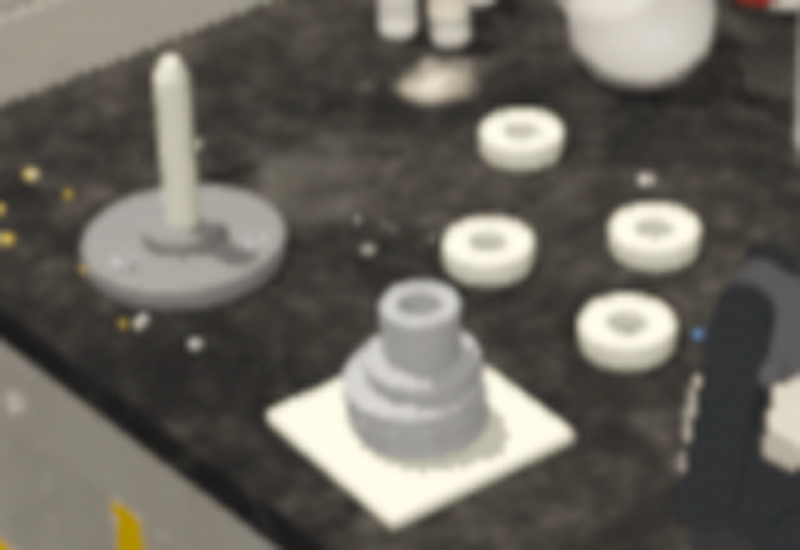

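The crops show the collar standing on the pile on the board. The coupon top is at z≈0.030, so there are three coupons and all four spacers are needed. Next I refine the rod, collar and pile centres and the fingertip height.

```bash
python3 - <<'E'
from h import *
im,_=vision.get_image('top'); 
hsv=cv2.cvtColor(im,cv2.COLOR_RGB2HSV); V=hsv[:,:,2]
# foot disc
m=((V>75)*255).astype(np.uint8); s=np.zeros_like(m); s[231:272,270:312]=m[231:272,270:312]; s=cv2.morphologyEx(s,cv2.MORPH_OPEN,np.ones((5,5)))
k=max(cv2.findContours(s,cv2.RETR_EXTERNAL,cv2.CHAIN_APPROX_NONE)[0],key=cv2.contourArea); e=cv2.fitEllipse(cv2.convexHull(k)); print('foot',e,ray('top',[e[0]],.012))
P=cloud('top',np.load('top0.npy')); X=P[225:285,260:390].reshape(-1,3)
def circ(a,r):
    from scipy.optimize import least_squares
    from scipy.spatial import ConvexHull
    h=a[ConvexHull(a[:,:2]).vertices,:2]; f=least_squares(lambda p:np.hypot(*(h-p[:2]).T)-p[2],[*a[:,:2].mean(0),r],loss='soft_l1',f_scale=.001); return f.x.round(4)
q=X[np.hypot(X[:,0]-.46,X[:,1]+.14)<.04]
for lo,hi,r in((.06,.072,.017),(.036,.045,.025),(.024,.034,.031)): print(lo,circ(q[(q[:,2]>lo)&(q[:,2]<hi)],r))
q=X[np.hypot(X[:,0]-.4725,X[:,1]-.048)<.03]
a=q[q[:,2]>.09]; print('tip',len(a),a.mean(0)); a=q[(q[:,2]>.03)]; print(a[a[:,2].argsort()][::4].round(3))
# fingertips in scene view
sc,d=vision.get_image('scene'); Q=cloud('scene',d); t=ctrl.get_obs()['tool_pos']
f=(np.abs(Q[:,:,0]-t[0])<.09)&(np.abs(Q[:,:,1]-t[1])<.09)&(Q[:,:,2]<t[2]+.1)&(Q[:,:,2]>.12)&(d>0)
v,u=np.nonzero(f); z=Q[f][:,2]; print('tip z rel TCP (neg down)',np.sort(z)[[0,5,20,60]]-t[2]); 
for c in((340,400),(440,500)):
    w=(u>c[0])&(u<c[1]); i=np.argsort(z[w])[:15]; print(Q[f][w][i].mean(0)-t)
E
```

```text
foot ((290.06475830078125, 250.97032165527344), (34.87983322143555, 35.1628532409668), 169.17910766601562) [[0.47141347 0.05002636 0.012     ]]
0.06 [ 0.4598 -0.141   0.0157]
0.036 [ 0.4602 -0.141   0.0241]
0.024 [ 0.4569 -0.1394  0.0302]
tip 29 [0.47169946 0.0481893  0.10429885]
[[0.475 0.042 0.043]
 [0.479 0.046 0.065]
 [0.478 0.044 0.094]
 [0.472 0.041 0.098]
 [0.467 0.055 0.101]
 [0.467 0.044 0.103]
 [0.468 0.052 0.106]
 [0.47  0.051 0.108]
 [0.473 0.051 0.109]
 [0.468 0.048 0.111]]
tip z rel TCP (neg down) [-0.01072475 -0.00763095 -0.00601929 -0.00287884]
[-0.02085504  0.03811734 -0.00769285]
[ 0.01003676 -0.04699464 -0.00547279]
```

Emit:
jog_arm([
  [0,0,0.1062,0,0,0,1],
  [0,0,0.1062,0,0,0,1],
  [0,0,0.1062,0,0,0,1],
  [0,0,0.1062,0,0,0,1],
])

```text
t: 0.63
tool_pos: [0.2576, -0.5694, 0.2532]
tool_rot: [-3.141, 0.008, 0.0]
contact_force: [0.1, -0.2, -0.6]
opening: 0.0857
```

Fingertips stand 9 mm ahead of the TCP when open. Centres agree within 2 mm: rod ≈ (0.4705, 0.0495), collar (0.460, −0.141). I now move above the collar.

Emit:
jog_arm([
  [0,0,0,1.69,-3.57,0,0.7],
  [0,0,0,1.69,-3.57,0,0.7],
  [0,0,0,1.69,-3.57,0,0.7],
  [0,0,0,1.69,-3.57,0,0.7],
  [0,0,0,1.69,-3.57,0,0.7],
  [0,0,0,1.69,-3.57,0,0.7],
  [0,0,0,1.69,-3.57,0,0.7],
  [0,0,0,1.69,-3.57,0,0.7],
  [0,0,0,1.69,-3.57,0,0.7],
  [0,0,0,1.69,-3.57,0,0.7],
  [0,0,0,1.69,-3.57,0,0.7],
  [0,0,0,1.69,-3.57,0,0.7],
])

```text
t: 1.63
tool_pos: [0.4608, -0.1391, 0.2536]
tool_rot: [3.141, -0.0, 0.001]
contact_force: [0.9, -1.0, 0.6]
opening: 0.0598
```

Emit:
jog_arm([
  [0,0,0,0,0,0,0.7],
  [0,0,0,0,0,0,0.7],
])

```text
t: 1.8
tool_pos: [0.4609, -0.1393, 0.2534]
tool_rot: [3.141, 0.007, -0.0]
contact_force: [-0.1, 0.0, -0.1]
opening: 0.0598
```

Emit:
jog_arm([
  [0,0,0,0,0.15,3,0.7],
  [0,0,0,0,0,3,0.7],
  [0,0,0,0,0,3,0.7],
  [0,0,0,0,0,3,0.7],
  [0,0,0,0,0,3,0.7],
  [0,0,0,0,0,2.1,0.7],
  [0,0,0,0,0,2,0.7],
  [0,0,0,0,0,0,0.7],
  [0,0,0,0,0,0,0],
  [0,0,0,0,0,0,0],
  [0,0,0,0,0,0,0],
  [0,0,0,0,0,0,0],
], grip_force=50)

```text
t: 2.8
tool_pos: [0.4615, -0.1435, 0.0641]
tool_rot: [3.14, -0.0, 0.005]
contact_force: [0.7, -1.4, 1.3]
opening: 0.0329
```

Emit:
jog_arm([
  [0,0,0,0,0,0,0],
  [0,0,0,0,0,0,0],
  [0,0,0,0,0,0,0],
  [0,0,0,0,0,0,0],
])

```text
t: 3.13
tool_pos: [0.4615, -0.1435, 0.0641]
tool_rot: [3.139, 0.0, 0.004]
contact_force: [-1.6, -4.0, 6.5]
opening: 0.0332
```

Emit:
jog_arm([
  [0,0,0,0,0,-1,0],
  [0,0,0,0,0,-2,0],
  [0,0,0,0,0,-3,0],
  [0,0,0,0,0,-3,0],
  [0,0,0,1.69,-3.34,0,0],
  [0,0,0,1.69,-3.34,0,0],
  [0,0,0,1.69,-3.34,0,0],
  [0,0,0,1.69,-3.34,0,0],
  [0,0,0,1.69,-3.34,0,0],
  [0,0,0,1.69,-3.34,0,0],
  [0,0,0,1.69,-3.34,0,0],
  [0,0,0,0,0,0,0],
])

```text
t: 4.13
tool_pos: [0.5797, 0.0969, 0.152]
tool_rot: [-3.138, -0.008, -0.0]
contact_force: [-0.8, -1.2, -2.9]
opening: 0.0327
```

```bash
python3 - <<'E'
from h import *
im,_=vision.get_image('top'); sc,_=vision.get_image('scene')
o=ctrl.get_obs();print(o['tool_pos'],o['contact_force'],o['opening'])
a=cv2.resize(im[150:290,230:420],(800,590)); save('c1',a)
save('c1s',cv2.resize(sc[180:330,180:400],(800,545)))
E
```

```text
[0.57805459 0.09291766 0.15145349] [ 0.4056178  -0.36799559 -2.93992688] 0.032953160096593645
```

View pics/c1s.png

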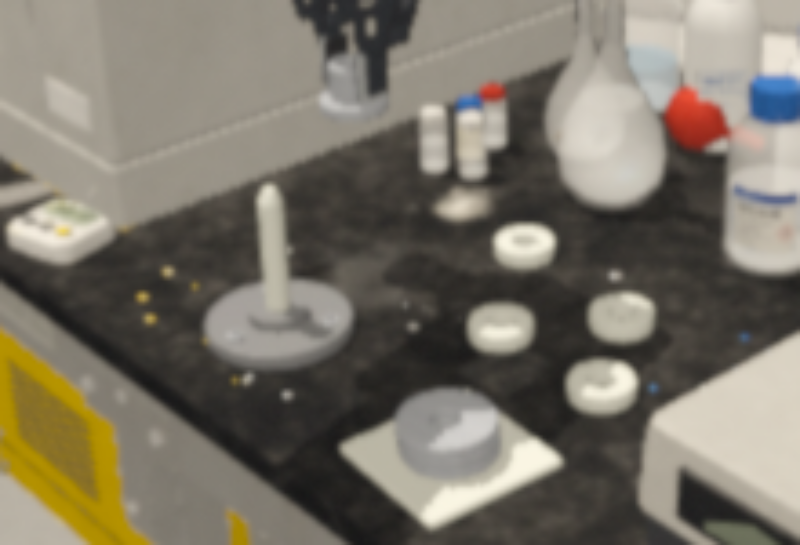

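The collar (at 350,90 in the crop) hangs level in the jaws, and the pile on the board is undisturbed. I lower the collar to the bench.

Emit:
jog_arm([
  [0,0,0,0,0,3,0],
  [0,0,0,0,0,3,0],
  [0,0,0,0,0,3,0],
  [0,0,0,0,0,1.4,0],
  [0,0,0,0,0,0.7,0],
  [0,0,0,0,0,0.3,0],
  [0,0,0,0,0,0.1,0],
  [0,0,0,0,0,0,0],
])

```text
t: 4.9
tool_pos: [0.58, 0.0911, 0.039]
tool_rot: [-3.141, 0.0, -0.004]
contact_force: [0.3, 0.5, -3.0]
opening: 0.0331
```

Emit:
jog_arm([
  [0,0,0,0,0,0.2,0],
  [0,0,0,0,0,0.1,0],
  [0,0,0,0,0,0.1,0],
  [0,0,0,0,0,0,0],
])

```text
t: 5.23
tool_pos: [0.5794, 0.0913, 0.0342]
tool_rot: [-3.142, -0.0, -0.003]
contact_force: [-0.8, -0.2, -1.7]
opening: 0.0326
```

Emit:
jog_arm([
  [0,0,0,0,0,0.05,0],
  [0,0,0,0,0,0,0.7],
  [0,0,0,0,0,0,0.7],
  [0,0,0,0,0,0,0.7],
  [0,0,0,0,0,0,0.7],
  [0,0,0,0,0,-2,0.7],
  [0,0,0,0,0,-3,0.7],
  [0,0,0,0,0,-3,0.7],
  [0,0,0,0,0,-3,0.7],
  [0,0,0,0,0,-3,0.7],
])

```text
t: 6.07
tool_pos: [0.5784, 0.0913, 0.1741]
tool_rot: [-3.142, -0.0, 0.0]
contact_force: [0.1, -0.2, -0.0]
opening: 0.0598
```

```bash
cat > w.py <<'E'
from h import *
o=ctrl.get_obs(); print('t',round(o['t'],2),'tcp',o['tool_pos'].round(4),o['tool_rot'].round(3),o['contact_force'].round(1),round(o['opening'],4))
im,d=vision.get_image('top'); np.savez('last',im=im,d=d)
m=((im.min(2)>105)*255).astype(np.uint8)
P=cloud('top',d)
for k in cv2.findContours(m,cv2.RETR_EXTERNAL,cv2.CHAIN_APPROX_NONE)[0]:
    A=cv2.contourArea(k)
    if len(k)>20 and 100<A<230:
        (u,v),(w,h),_=cv2.fitEllipse(k); p=ray('top',[(u,v)],.012)[0]
        if .35<p[0]<.75 and -.25<p[1]<.22: print('blob',(round(u),round(v)),round(w,1),round(h,1),p.round(4),'z',np.median(P[k[:,0,1],k[:,0,0],2]).round(3))
E
python3 w.py
```

```text
t 6.07 tcp [0.5784 0.0913 0.1741] [-3.142 -0.     0.   ] [ 0.1 -0.2 -0. ] 0.0598
blob (359, 215) 14.0 14.6 [ 0.572  -0.1564  0.012 ] z 0.01
blob (326, 215) 13.9 14.7 [ 0.5742 -0.06    0.012 ] z 0.009
blob (342, 192) 14.0 14.4 [ 0.6422 -0.1076  0.012 ] z 0.011
blob (302, 186) 14.9 15.3 [0.6636 0.0099 0.012 ] z 0.001
```

Emit:
jog_arm([
  [0,0,0,-0.1,3.77,0,0.75],
  [0,0,0,-0.1,3.77,0,0.75],
  [0,0,0,-0.1,3.77,0,0.75],
  [0,0,0,-0.1,3.76,0,0.75],
  [0,0,0,0,0,3,0.75],
  [0,0,0,0,0,3,0.75],
  [0,0,0,0,0,3,0.75],
  [0,0,0,0,0,3,0.75],
  [0,0,0,0,0,1.7,0.75],
  [0,0,0,0,0,1,0.75],
  [0,0,0,0,0,0.3,0.75],
  [0,0,0,0,0,0,0.75],
])

```text
t: 7.12
tool_pos: [0.5746, -0.0594, 0.0225]
tool_rot: [-3.141, -0.0, 0.001]
contact_force: [0.5, 0.3, -0.4]
opening: 0.064
```

Emit:
jog_arm([
  [0,0,0,0,0,0,0],
  [0,0,0,0,0,0,0],
  [0,0,0,0,0,0,0],
  [0,0,0,0,0,0,0],
  [0,0,0,0,0,0,0],
], grip_force=30)

```text
t: 7.53
tool_pos: [0.5763, -0.0597, 0.0251]
tool_rot: [3.141, 0.0, 0.006]
contact_force: [-1.5, -0.3, 7.1]
opening: 0.0423
```

Tips sit slightly farther forward than I modelled: they pressed the bench with 7 N. The spacer is gripped (42 mm reading), so I lift it and carry it above the rod.

Emit:
jog_arm([
  [0,0,0,0,0,-1,0],
  [0,0,0,0,0,-3,0],
  [0,0,0,0,0,-3,0],
  [0,0,0,0,0,-3,0],
  [0,0,0,0,0,-3,0],
  [0,0,0,-2.6,-2.73,0,0],
  [0,0,0,-2.6,-2.73,0,0],
  [0,0,0,-2.6,-2.73,0,0],
  [0,0,0,-2.6,-2.73,0,0],
  [0,0,0,0,0,0,0],
  [0,0,0,0,0,0,0],
  [0,0,0,0,0,0,0],
])

```text
t: 8.53
tool_pos: [0.471, 0.0497, 0.1536]
tool_rot: [3.141, 0.001, 0.003]
contact_force: [0.4, -0.6, -0.5]
opening: 0.0424
```

```bash
python3 - <<'E'
from h import *
o=ctrl.get_obs();t=o['tool_pos'];print(t,o['contact_force'],o['opening'])
sc,d=vision.get_image('scene')
save('s2',cv2.resize(sc[180:300,190:330],(700,600),interpolation=cv2.INTER_CUBIC))
Q=cloud('scene',d)
# ring: white pixels near TCP
b=(np.hypot(Q[:,:,0]-t[0],Q[:,:,1]-t[1])<.035)&(Q[:,:,2]<.165)&(Q[:,:,2]>.115)&(sc.min(2)>110)
p=Q[b];print(len(p),p.min(0),p.max(0))
b=(np.hypot(Q[:,:,0]-.4705,Q[:,:,1]-.0495)<.02)&(Q[:,:,2]<.09)&(Q[:,:,2]>.03)
p=Q[b];print('rod front surface',len(p),p.mean(0), 'axis est',p.mean(0)[:2]+.0066*np.array([.684,.73]))
E
```

```text
[0.47101593 0.04973844 0.1535955 ] [ 0.43208095 -0.63041346 -0.50257465] 0.04240216504026062
168 [0.44662549 0.0181251  0.12883951] [0.48157001 0.0770651  0.16451534]
rod front surface 146 [0.46791346 0.04446934 0.06080968] axis est [0.47242786 0.04928734]
```

View pics/s2.png

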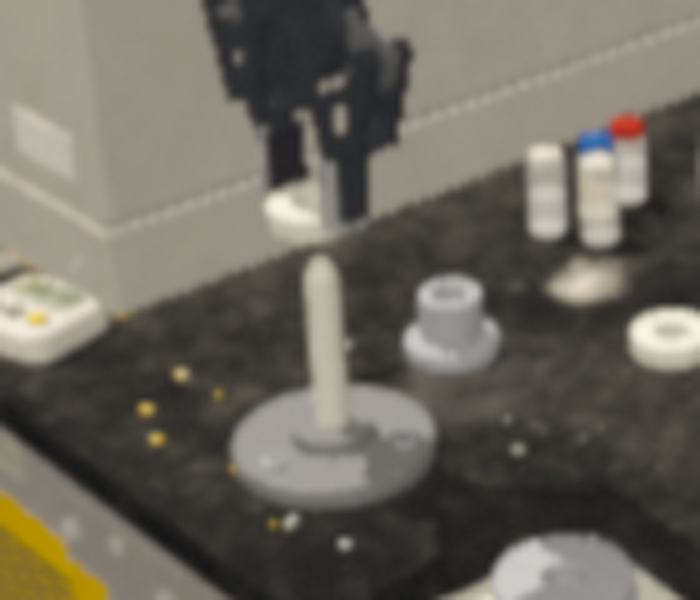

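The spacer is held level just above the rod tip (320,255), centred to within about 3 mm, and the collar stands upright at (450,325). I lower with force checks.

Emit:
jog_arm([
  [0,0,0,0,0,1.5,0],
  [0,0,0,0,0,0.7,0],
  [0,0,0,0,0,0.7,0],
  [0,0,0,0,0,0.5,0],
  [0,0,0,0,0,0.5,0],
  [0,0,0,0,0,0,0],
])

```text
t: 9.08
tool_pos: [0.4713, 0.0496, 0.1133]
tool_rot: [-3.142, 0.001, -0.002]
contact_force: [4.2, 0.2, -2.0]
opening: 0.0418
```

Emit:
jog_arm([
  [0,0,0,0.15,0,0,0],
  [0,0,0,0,0,0.7,0],
  [0,0,0,0,0,0.7,0],
  [0,0,0,0,0,0.7,0],
  [0,0,0,0,0,0.7,0],
  [0,0,0,0,0,0.7,0],
  [0,0,0,0,0,0,0],
])

```text
t: 9.67
tool_pos: [0.4715, 0.0498, 0.077]
tool_rot: [-3.141, 0.0, 0.002]
contact_force: [1.0, 0.4, -0.3]
opening: 0.0424
```

Emit:
jog_arm([
  [0,0,0,0,0,0,0.8],
  [0,0,0,0,0,0,0.8],
  [0,0,0,0,0,0,0.8],
  [0,0,0,0,0,0,0.8],
  [0,0,0,0,0,-3,0.8],
  [0,0,0,0,0,-3,0.8],
  [0,0,0,0,0,-3,0.9],
  [0,0,0,0,0,-1,0.9],
  [0,0,0,0,0,0,0.9],
])

```text
t: 10.42
tool_pos: [0.4745, 0.0497, 0.1829]
tool_rot: [3.141, 0.0, 0.012]
contact_force: [0.6, -0.2, 0.4]
opening: 0.077
```

```bash
python3 w.py; python3 - <<'E'
from h import *
L=np.load('last.npz'); im=L['im']; P=cloud('top',L['d'])
b=(np.hypot(P[:,:,0]-.458,P[:,:,1]+.14)<.045)&(P[:,:,2]>.022)&(P[:,:,2]<.038)
from scipy.optimize import least_squares
k=max(cv2.findContours((b*255).astype(np.uint8),cv2.RETR_EXTERNAL,cv2.CHAIN_APPROX_NONE)[0],key=cv2.contourArea)
e=cv2.fitEllipse(cv2.convexHull(k)); print('pile depth',e,ray('top',[e[0]],.03), np.median(P[b][:,2]))
# bore: dark blob inside
g=cv2.cvtColor(im,cv2.COLOR_RGB2GRAY)
s=(((im.max(2)-im.min(2).astype(int))>=0)&b)
u,v=map(int,e[0]); c=g[v-12:v+13,u-12:u+13]; print(c[::2,::2])
sc,d=vision.get_image('scene'); Q=cloud('scene',d)
b=(np.hypot(Q[:,:,0]-.4725,Q[:,:,1]-.0497)<.03)&(Q[:,:,2]>.015)&(Q[:,:,2]<.045)&(sc.min(2)>130)
print('spacer on seat',b.sum(), Q[b].min(0),Q[b].max(0))
save('m3',np.hstack([cv2.resize(im[225:285,325:390],(390,360),interpolation=cv2.INTER_CUBIC),cv2.resize(sc[220:280,220:285],(390,360),interpolation=cv2.INTER_CUBIC)]))
E
```

```text
t 10.42 tcp [0.4745 0.0497 0.1829] [3.141 0.    0.012] [ 0.6 -0.2  0.4] 0.077
blob (359, 215) 14.9 15.3 [ 0.5715 -0.1553  0.012 ] z 0.001
blob (275, 215) 16.3 16.7 [0.5785 0.0914 0.012 ] z 0.006
blob (342, 192) 14.9 15.2 [ 0.6413 -0.1071  0.012 ] z 0.003
blob (302, 186) 15.0 15.2 [0.6637 0.0098 0.012 ] z 0.001
blob (272, 181) 11.8 15.4 [0.6813 0.0987 0.012 ] z -0.0
pile depth ((354.9145812988281, 254.54624938964844), (20.90874481201172, 21.39423370361328), 172.73355102539062) [[ 0.45718755 -0.13908387  0.03      ]] 0.02977919014867727
[[183 183 186 183 184 181 179 185 185 186 183 183 184]
 [184 183 185 181 157 126 127 129 151 177 184 187 186]
 [188 186 172 127 132 140 140 142 140 138 161 183 186]
 [189 180 126 134 138 141 142 146 144 146 145 175 186]
 [185 157 146 154 154 155 146 156 155 144 146 156 186]
 [182 169 209 214 214 202 214 244 204 145 144 149 179]
 [185 170 217 214 213 186 239 247 171 147 147 145 180]
 [184 180 217 216 214 171 185 202 167 143 146 146 183]
 [186 186 212 212 210 205 172 172 195 144 147 150 185]
 [185 184 225 215 216 215 214 220 199 148 144 164 187]
 [184 188 237 217 213 213 212 215 200 153 165 183 185]
 [185 186 236 245 231 221 215 218 218 225 236 182 185]
 [188 186 229 250 249 247 245 246 246 250 243 184 183]]
spacer on seat 202 [0.44812933 0.02537497 0.01575423] [0.49230069 0.07129884 0.04499868]
```

View pics/m3.png

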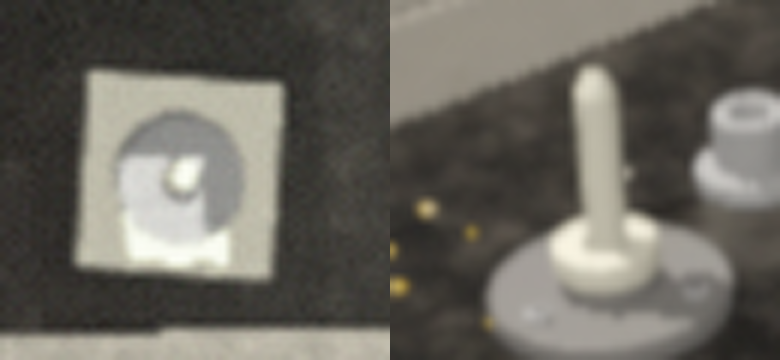

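The right crop shows the spacer lying flat on the seat; the left one shows the pile centre at pixel (355,254.5). Before gripping a thin coupon I find the tip position at a 62 mm opening by a light touch on bare bench.

Emit:
jog_arm([
  [0,0,0,2.2,3,0,0.74],
  [0,0,0,2.2,3,0,0.74],
  [0,0,0,2.2,3,0,0.74],
  [0,0,0,0,0,3,0.74],
  [0,0,0,0,0,3,0.74],
  [0,0,0,0,0,3,0.74],
  [0,0,0,0,0,3,0.74],
  [0,0,0,0,0,2,0.74],
  [0,0,0,0,0,1.5,0.74],
  [0,0,0,0,0,0,0.74],
])

```text
t: 11.35
tool_pos: [0.5343, -0.0395, 0.0182]
tool_rot: [-3.14, 0.0, 0.014]
contact_force: [-0.9, 0.0, -0.3]
opening: 0.0632
```

Emit:
jog_arm([
  [0,0,0,0,0,0.2,0.74],
  [0,0,0,0,0,0,0.74],
])

```text
t: 11.52
tool_pos: [0.5374, -0.04, 0.021]
tool_rot: [-3.141, 0.0, 0.003]
contact_force: [0.2, -0.1, -0.8]
opening: 0.0634
```

Emit:
jog_arm([
  [0,0,0,0,0,0.2,0.74],
  [0,0,0,0,0,0,0.74],
])

```text
t: 11.68
tool_pos: [0.5384, -0.0403, 0.0203]
tool_rot: [3.141, 0.0, 0.001]
contact_force: [-0.1, 0.5, -0.0]
opening: 0.0632
```

Emit:
jog_arm([
  [0,0,0,0,0,0.2,0.74],
  [0,0,0,0,0,0,0.74],
])

```text
t: 11.85
tool_pos: [0.5383, -0.0402, 0.018]
tool_rot: [3.141, 0.0, 0.001]
contact_force: [0.0, -0.0, -0.8]
opening: 0.063
```

Emit:
jog_arm([
  [0,0,0,0,0,0.15,0.74],
  [0,0,0,0,0,0,0.74],
])

```text
t: 12.02
tool_pos: [0.5381, -0.0402, 0.0162]
tool_rot: [-3.142, -0.0, 0.0]
contact_force: [0.8, -0.7, -0.6]
opening: 0.0635
```

Emit:
jog_arm([
  [0,0,0,0,0,0.15,0.74],
  [0,0,0,0,0,0,0.74],
])

```text
t: 12.18
tool_pos: [0.5382, -0.0402, 0.0161]
tool_rot: [-3.141, -0.0, 0.002]
contact_force: [-5.5, 1.4, 9.8]
opening: 0.0632
```

Emit:
jog_arm([
  [0,0,0,0,0,0.15,0.74],
  [0,0,0,0,0,0,0.74],
])

```text
t: 12.35
tool_pos: [0.5383, -0.0402, 0.0161]
tool_rot: [-3.141, -0.0, 0.004]
contact_force: [-10.5, 1.7, 19.6]
opening: 0.0631
```

Contact comes at TCP z = 0.0162, so the tips are 16 mm ahead at 62 mm opening. The top coupon spans 22–30 mm, so I grip at TCP z ≈ 0.040.

Emit:
jog_arm([
  [0,0,0,0,0,-3.2,0.9],
  [0,0,0,0,0,-3,0.9],
  [0,0,0,0,0,-3,0.9],
  [0,0,0,-2.03,2.47,0,0.9],
  [0,0,0,-2.03,2.47,0,0.9],
  [0,0,0,-2.03,2.47,0,0.9],
  [0,0,0,-2.03,2.47,0,0.9],
  [0,0,0,0,0,0,0.9],
  [0,0,0,0,0,2.5,0.9],
  [0,0,0,0,0,2,0.9],
  [0,0,0,0,0,0,0.9],
  [0,0,0,0,0,0,0.9],
])

```text
t: 13.35
tool_pos: [0.4561, -0.1384, 0.0593]
tool_rot: [-3.14, -0.0, 0.004]
contact_force: [0.5, 0.7, 0.4]
opening: 0.0767
```

Emit:
jog_arm([
  [0,0,0,0.1,0.07,0.9,0.9],
  [0,0,0,0,0,0.7,0.9],
  [0,0,0,0,0,0.3,0.9],
  [0,0,0,0,0,0,0.82],
  [0,0,0,0,0,0,0.82],
  [0,0,0,0,0,0,0.82],
])

```text
t: 13.85
tool_pos: [0.4583, -0.1398, 0.0417]
tool_rot: [3.141, 0.0, 0.001]
contact_force: [0.6, 0.2, 1.2]
opening: 0.0703
```

Emit:
jog_arm([
  [0,0,0,0,0,0,0.5],
  [0,0,0,0,0,0,0.5],
  [0,0,0,0,0,0,0.5],
  [0,0,0,0,0,0,0.5],
], grip_force=40)

```text
t: 14.18
tool_pos: [0.4584, -0.1398, 0.0426]
tool_rot: [-3.141, 0.0, -0.001]
contact_force: [-2.5, 1.9, 6.2]
opening: 0.0592
```

Emit:
jog_arm([
  [0,0,0,0,0,-0.3,0.5],
  [0,0,0,0,0,-0.7,0.5],
  [0,0,0,0,0,-1,0.5],
  [0,0,0,0,0,-2,0.5],
  [0,0,0,0,0,-3,0.5],
  [0,0,0,0,0,-3,0.5],
  [0,0,0,0,0,-2.5,0.5],
  [0,0,0,0,0,0,0.5],
  [0,0,0,0,0,0,0.5],
])

```text
t: 14.93
tool_pos: [0.4591, -0.1403, 0.1687]
tool_rot: [3.139, -0.0, 0.007]
contact_force: [-0.2, -0.1, -3.0]
opening: 0.0592
```

```bash
python3 w.py; python3 - <<'E'
from h import *
sc,d=vision.get_image('scene'); t=ctrl.get_obs()['tool_pos']; Q=cloud('scene',d)
u,v=proj('scene',[t-[0,0,.02]])[0].astype(int); print(u,v)
b=(np.hypot(Q[:,:,0]-.4572,Q[:,:,1]+.139)<.04)&(Q[:,:,2]>.012)&(Q[:,:,2]<.06); print('pile top z',np.percentile(Q[b][:,2],[50,90,97]))
save('g4',cv2.resize(sc[v-50:v+70,u-60:u+60],(600,600),interpolation=cv2.INTER_CUBIC))
E
```

```text
t 14.93 tcp [ 0.4591 -0.1403  0.1687] [ 3.139 -0.     0.007] [-0.2 -0.1 -3. ] 0.0592
blob (343, 242) 9.8 19.4 [ 0.4928 -0.1062  0.012 ] z 0.005
blob (359, 215) 14.8 15.3 [ 0.5716 -0.1553  0.012 ] z 0.001
blob (275, 215) 16.3 16.9 [0.5787 0.0913 0.012 ] z 0.004
blob (342, 192) 14.9 15.1 [ 0.6412 -0.1072  0.012 ] z 0.002
blob (302, 186) 14.9 15.3 [0.6636 0.0099 0.012 ] z 0.0
blob (272, 181) 11.8 15.7 [0.6817 0.099  0.012 ] z 0.0
300 246
pile top z [0.02102086 0.02241707 0.02327665]
```

View pics/g4.png

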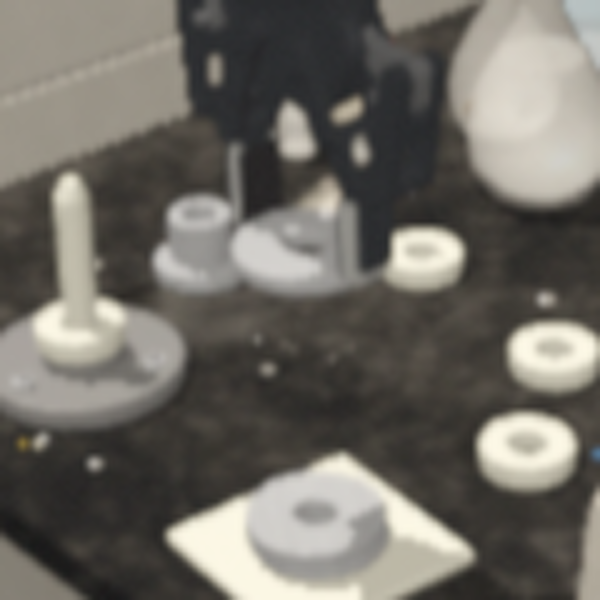

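One coupon (315,240) hangs level in the jaws, and two remain flush on the board (top at 22 mm). I carry it to the rod.

Emit:
jog_arm([
  [0,0,0,0.3,-3.8,0,0.5],
  [0,0,0,0.3,-3.8,0,0.5],
  [0,0,0,0.3,-3.8,0,0.5],
  [0,0,0,0.3,-3.8,0,0.5],
  [0,0,0,0.3,-3.8,0,0.5],
  [0,0,0,0,0,0,0.5],
  [0,0,0,0,0,2.5,0.5],
  [0,0,0,0,0,1,0.5],
  [0,0,0,0,0,0,0.5],
])

```text
t: 15.78
tool_pos: [0.4694, 0.0503, 0.1262]
tool_rot: [-3.141, -0.0, 0.016]
contact_force: [-0.4, -0.1, -2.2]
opening: 0.059
```

Emit:
jog_arm([
  [0,0,0,0,0,0.5,0.5],
  [0,0,0,0,0,0.5,0.5],
  [0,0,0,0,0,0.5,0.5],
  [0,0,0,0,0,0,0.5],
])

```text
t: 16.12
tool_pos: [0.4725, 0.0498, 0.1155]
tool_rot: [-3.142, 0.001, 0.002]
contact_force: [-1.0, 1.2, -1.7]
opening: 0.059
```

Emit:
jog_arm([
  [0,0,0,0,0,0.7,0.5],
  [0,0,0,0,0,0.7,0.5],
  [0,0,0,0,0,0.7,0.5],
  [0,0,0,0,0,0.7,0.5],
  [0,0,0,0,0,0.7,0.5],
  [0,0,0,0,0,0,0.5],
])

```text
t: 16.62
tool_pos: [0.4716, 0.0504, 0.0792]
tool_rot: [-3.141, 0.0, 0.006]
contact_force: [-0.8, 0.3, -1.8]
opening: 0.0592
```

Emit:
jog_arm([
  [0,0,0,0,0,0,0.9],
  [0,0,0,0,0,0,0.9],
  [0,0,0,0,0,0,0.9],
  [0,0,0,0,0,0,0.9],
  [0,0,0,0,0,-3,0.9],
  [0,0,0,0,0,-3,0.9],
  [0,0,0,0,0,-3,0.75],
  [0,0,0,0,0,0,0.75],
  [0,0,0,0,0,0,0.75],
])

```text
t: 17.37
tool_pos: [0.4748, 0.0502, 0.1744]
tool_rot: [3.141, 0.0, 0.01]
contact_force: [0.5, 0.1, -0.1]
opening: 0.0643
```

```bash
cat > st.py <<'E'
from h import *
sc,d=vision.get_image('scene'); Q=cloud('scene',d)
r=np.hypot(Q[:,:,0]-.4725,Q[:,:,1]-.0497)
b=(r<.04)&(r>.011)&(Q[:,:,2]>.013)&(Q[:,:,2]<.14)&(d>0)
z=Q[b][:,2]; print('stack z hist(4mm from .012)',np.histogram(z,np.arange(.012,.14,.004))[0])
v,u=np.nonzero(b); save('stack_%d'%round(ctrl.get_obs()['t']*10),cv2.resize(sc[180:285,205:310],(420,420),interpolation=cv2.INTER_CUBIC)); print(round(ctrl.get_obs()['t']*10))
E
python3 w.py; python3 st.py
```

```text
t 17.37 tcp [0.4748 0.0502 0.1744] [3.141 0.    0.01 ] [ 0.5  0.1 -0.1] 0.0643
blob (359, 215) 14.8 15.3 [ 0.5718 -0.1553  0.012 ] z 0.002
blob (275, 215) 16.3 16.9 [0.5786 0.0914 0.012 ] z 0.003
blob (342, 192) 14.9 15.2 [ 0.6413 -0.1071  0.012 ] z 0.002
blob (302, 186) 15.0 15.2 [0.6637 0.0099 0.012 ] z 0.001
blob (272, 181) 11.9 15.5 [0.6817 0.099  0.012 ] z -0.0
stack z hist(4mm from .012) [ 48  21  18  13   8  23 139  82   0   0   1   0   1   0   0   1   1   0
   2   0   0   0   0   0   0   0   0   0   0   0   0]
175
```

The stack top is at about 40 mm, so the coupon lies on the first spacer. Next, the second spacer at (0.572, −0.155).

Emit:
jog_arm([
  [0,0,0,1.63,3.42,0,0.75],
  [0,0,0,1.63,3.42,0,0.75],
  [0,0,0,1.63,3.42,0,0.75],
  [0,0,0,1.63,3.42,0,0.75],
  [0,0,0,1.63,3.42,0,0.75],
  [0,0,0,1.63,3.42,0,0.75],
  [0,0,0,0,0,3,0.75],
  [0,0,0,0,0,3,0.75],
  [0,0,0,0,0,3,0.75],
  [0,0,0,0,0,3,0.75],
  [0,0,0,0,0,0,0.75],
  [0,0,0,0,0,0,0.75],
])

```text
t: 18.47
tool_pos: [0.568, -0.1538, 0.0478]
tool_rot: [-3.139, 0.0, 0.011]
contact_force: [0.1, -0.5, 0.9]
opening: 0.0642
```

Emit:
jog_arm([
  [0,0,0,0.1,0.1,0.7,0.75],
  [0,0,0,0,0,0.7,0.75],
  [0,0,0,0,0,0.6,0.75],
  [0,0,0,0,0,0.3,0.75],
  [0,0,0,0,0,0,0.75],
  [0,0,0,0,0,0,0.75],
])

```text
t: 18.97
tool_pos: [0.5719, -0.1559, 0.0285]
tool_rot: [3.142, 0.0, 0.0]
contact_force: [0.2, 0.1, 0.3]
opening: 0.064
```

Emit:
jog_arm([
  [0,0,0,0,0,0.55,0.75],
  [0,0,0,0,0,0,0.75],
  [0,0,0,0,0,0,0],
  [0,0,0,0,0,0,0],
  [0,0,0,0,0,0,0],
  [0,0,0,0,0,0,0],
  [0,0,0,0,0,0,0],
], grip_force=30)

```text
t: 19.55
tool_pos: [0.5721, -0.1561, 0.0231]
tool_rot: [3.141, -0.0, 0.001]
contact_force: [0.4, -0.5, 0.8]
opening: 0.042
```

Emit:
jog_arm([
  [0,0,0,0,0,-1,0],
  [0,0,0,0,0,-3,0],
  [0,0,0,0,0,-3,0],
  [0,0,0,0,0,-3,0],
  [0,0,0,0,0,-3,0],
  [0,0,0,-1.65,-3.43,0,0],
  [0,0,0,-1.65,-3.43,0,0],
  [0,0,0,-1.65,-3.43,0,0],
  [0,0,0,-1.65,-3.43,0,0],
  [0,0,0,-1.65,-3.43,0,0],
  [0,0,0,-1.65,-3.43,0,0],
  [0,0,0,0,0,0,0],
])

```text
t: 20.55
tool_pos: [0.4698, 0.0544, 0.1527]
tool_rot: [-3.139, -0.008, 0.003]
contact_force: [-0.5, -0.1, -0.8]
opening: 0.0427
```

Emit:
jog_arm([
  [0,0,0,0,0,0,0],
  [0,0,0,0,0,0,0],
  [0,0,0,0,0,0,0],
])

```text
t: 20.8
tool_pos: [0.4733, 0.0491, 0.1533]
tool_rot: [3.141, -0.002, 0.001]
contact_force: [0.1, -0.6, 0.0]
opening: 0.0422
```

Emit:
jog_arm([
  [0,0,0,0,-0.05,1.5,0],
  [0,0,0,0,0,0.7,0],
  [0,0,0,0,0,0.7,0],
  [0,0,0,0,0,0.5,0],
  [0,0,0,0,0,0.5,0],
  [0,0,0,0,0,0,0],
  [0,0,0,0,0,0,0],
])

```text
t: 21.38
tool_pos: [0.4727, 0.0502, 0.1135]
tool_rot: [-3.142, 0.0, 0.001]
contact_force: [-0.7, -0.5, -0.1]
opening: 0.0423
```

Emit:
jog_arm([
  [0,0,0,0,0,0.8,0],
  [0,0,0,0,0,0.8,0],
  [0,0,0,0,0,0.8,0],
  [0,0,0,0,0,0.8,0],
  [0,0,0,0,0,0.3,0],
  [0,0,0,0,0,0,0],
  [0,0,0,0,0,0,0.8],
  [0,0,0,0,0,0,0.8],
  [0,0,0,0,0,0,0.8],
  [0,0,0,0,0,0,0.8],
  [0,0,0,0,0,0,0.8],
])

```text
t: 22.3
tool_pos: [0.4731, 0.0504, 0.0792]
tool_rot: [-3.142, 0.0, -0.001]
contact_force: [-0.1, 0.2, 0.1]
opening: 0.0681
```

Emit:
jog_arm([
  [0,0,0,0,0,-3,0.8],
  [0,0,0,0,0,-3,0.9],
  [0,0,0,0,0,-3,0.9],
  [0,0,0,0,0,0,0.9],
  [0,0,0,0,0,0,0.9],
])

```text
t: 22.72
tool_pos: [0.4745, 0.0503, 0.1716]
tool_rot: [3.141, 0.0, 0.009]
contact_force: [-0.3, 0.6, -0.7]
opening: 0.0768
```

```bash
python3 w.py; python3 st.py; cat > pile.py <<'E'
from h import *
L=np.load('last.npz'); P=cloud('top',L['d'])
b=(np.hypot(P[:,:,0]-.458,P[:,:,1]+.14)<.045)&(P[:,:,2]>.0105)&(P[:,:,2]<.038)
k=max(cv2.findContours((b*255).astype(np.uint8),cv2.RETR_EXTERNAL,cv2.CHAIN_APPROX_NONE)[0],key=cv2.contourArea)
z=np.median(P[b][:,2]); e=cv2.fitEllipse(cv2.convexHull(k)); print('pile',np.round(e[0],1),np.round(e[1],1),ray('top',[e[0]],z).round(4))
E
python3 pile.py
```

```text
t 22.72 tcp [0.4745 0.0503 0.1716] [3.141 0.    0.009] [-0.3  0.6 -0.7] 0.0768
blob (275, 215) 16.3 16.7 [0.5786 0.0914 0.012 ] z 0.006
blob (342, 192) 14.9 15.2 [ 0.6413 -0.1071  0.012 ] z 0.002
blob (302, 186) 14.9 15.3 [0.6636 0.0099 0.012 ] z 0.0
blob (272, 181) 12.1 15.3 [0.6815 0.0991 0.012 ] z -0.0
stack z hist(4mm from .012) [41 26 18 17  4 24 97 60 24 57 38  0  0  0  0  0  2  1  1  0  1  1  1  0
  0  0  0  0  0  0  0]
228
pile [354.9 253.8] [21.3 22. ] [[ 0.4587 -0.1397  0.0217]]
```

Emit:
jog_arm([
  [0,0,0,-0.3,3.8,0,0.9],
  [0,0,0,-0.3,3.8,0,0.9],
  [0,0,0,-0.3,3.8,0,0.9],
  [0,0,0,-0.3,3.8,0,0.9],
  [0,0,0,-0.3,3.8,0,0.9],
  [0,0,0,0,0,3,0.9],
  [0,0,0,0,0,3,0.9],
  [0,0,0,0,0,3,0.9],
  [0,0,0,0,0,2.5,0.9],
  [0,0,0,0,0,0,0.9],
  [0,0,0,0,0,0,0.9],
  [0,0,0,0,0,0,0.9],
])

```text
t: 23.82
tool_pos: [0.458, -0.1397, 0.0543]
tool_rot: [3.142, 0.0, 0.0]
contact_force: [1.1, 0.3, -0.1]
opening: 0.0767
```

Emit:
jog_arm([
  [0,0,0,0,0,1,0.9],
  [0,0,0,0,0,0.8,0.9],
  [0,0,0,0,0,0.3,0.9],
  [0,0,0,0,0,0,0.82],
  [0,0,0,0,0,0,0.82],
  [0,0,0,0,0,0,0.82],
  [0,0,0,0,0,0,0.82],
])

```text
t: 24.4
tool_pos: [0.4581, -0.1398, 0.0332]
tool_rot: [3.141, 0.0, 0.001]
contact_force: [0.1, -1.0, -0.5]
opening: 0.0697
```

Emit:
jog_arm([
  [0,0,0,0,0,0,0.5],
  [0,0,0,0,0,0,0.5],
  [0,0,0,0,0,0,0.5],
  [0,0,0,0,0,0,0.5],
], grip_force=40)

```text
t: 24.73
tool_pos: [0.4582, -0.1397, 0.0341]
tool_rot: [-3.141, 0.0, -0.0]
contact_force: [-2.8, 2.0, 7.4]
opening: 0.0593
```

Emit:
jog_arm([
  [0,0,0,0,0,-0.3,0.5],
  [0,0,0,0,0,-0.7,0.5],
  [0,0,0,0,0,-1,0.5],
  [0,0,0,0,0,-2,0.5],
  [0,0,0,0,0,-3,0.5],
  [0,0,0,0,0,-3,0.5],
  [0,0,0,0,0,-3,0.5],
  [0,0,0,0,0,0,0.5],
  [0,0,0,0,0,0,0.5],
])

```text
t: 25.48
tool_pos: [0.4592, -0.1403, 0.166]
tool_rot: [3.139, 0.0, 0.008]
contact_force: [-0.2, 0.0, -2.8]
opening: 0.0592
```

```bash
cat > gp.py <<'E'
import sys
from h import *
sc,d=vision.get_image('scene'); t=ctrl.get_obs()['tool_pos']; Q=cloud('scene',d)
u,v=proj('scene',[t-[0,0,.02]])[0].astype(int)
b=(np.hypot(Q[:,:,0]-.4572,Q[:,:,1]+.139)<.04)&(Q[:,:,2]>.009)&(Q[:,:,2]<.06); print('pile top z',b.sum(),np.percentile(Q[b][:,2],[50,90,97]) if b.any() else '')
r=np.hypot(Q[:,:,0]-t[0],Q[:,:,1]-t[1]); b=(r<.034)&(Q[:,:,2]<t[2])&(Q[:,:,2]>t[2]-.04); print('held z',np.percentile(Q[b][:,2]-t[2],[2,50,98]))
save(sys.argv[1],cv2.resize(sc[v-50:v+70,u-60:u+60],(480,480),interpolation=cv2.INTER_CUBIC))
E
python3 gp.py g5
```

```text
pile top z 392 [0.01320199 0.01479723 0.01534923]
held z [-0.01706928 -0.01033352 -0.00151983]
```

View pics/g5.png

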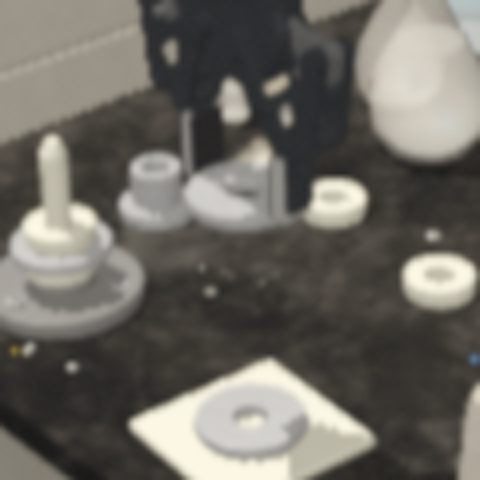

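The second coupon hangs level, one is left on the board, and the stack on the rod (55,245) lies flat as spacer, coupon, spacer. I carry it over.

Emit:
jog_arm([
  [0,0,0,0.3,-3.8,0,0.5],
  [0,0,0,0.3,-3.8,0,0.5],
  [0,0,0,0.3,-3.8,0,0.5],
  [0,0,0,0.3,-3.8,0,0.5],
  [0,0,0,0.3,-3.8,0,0.5],
  [0,0,0,0,0,0,0.5],
  [0,0,0,0,0,2,0.5],
  [0,0,0,0,0,1,0.5],
  [0,0,0,0,0,0,0.5],
  [0,0,0,0,0,0,0.5],
])

```text
t: 26.37
tool_pos: [0.4713, 0.0499, 0.1307]
tool_rot: [-3.141, 0.001, 0.007]
contact_force: [-0.4, 1.3, -1.8]
opening: 0.0594
```

Emit:
jog_arm([
  [0,0,0,0,0,0.5,0.5],
  [0,0,0,0,0,0.5,0.5],
  [0,0,0,0,0,0.5,0.5],
  [0,0,0,0,0,0.5,0.5],
  [0,0,0,0,0,0,0.5],
])

```text
t: 26.78
tool_pos: [0.472, 0.0502, 0.1115]
tool_rot: [-3.141, 0.001, 0.003]
contact_force: [0.1, 0.0, -1.4]
opening: 0.0592
```

Emit:
jog_arm([
  [0,0,0,0,0,0.7,0.5],
  [0,0,0,0,0,0.7,0.5],
  [0,0,0,0,0,0.7,0.5],
  [0,0,0,0,0,0.7,0.5],
  [0,0,0,0,0,0.2,0.5],
  [0,0,0,0,0,0,0.5],
  [0,0,0,0,0,0,0.9],
  [0,0,0,0,0,0,0.9],
  [0,0,0,0,0,0,0.9],
  [0,0,0,0,0,0,0.9],
])

```text
t: 27.62
tool_pos: [0.4734, 0.0503, 0.0836]
tool_rot: [3.142, -0.0, 0.002]
contact_force: [0.3, 0.4, -0.2]
opening: 0.077
```

Emit:
jog_arm([
  [0,0,0,0,0,-3,0.9],
  [0,0,0,0,0,-3,0.9],
  [0,0,0,0,0,-3,0.75],
  [0,0,0,0,0,0,0.75],
  [0,0,0,0,0,0,0.75],
])

```text
t: 28.03
tool_pos: [0.4745, 0.0503, 0.1758]
tool_rot: [3.141, 0.0, 0.01]
contact_force: [-0.2, 0.0, -1.4]
opening: 0.0643
```

```bash
python3 w.py; python3 st.py
```

```text
t 28.03 tcp [0.4745 0.0503 0.1758] [3.141 0.    0.01 ] [-0.2  0.  -1.4] 0.0643
blob (275, 215) 16.3 16.9 [0.5788 0.0914 0.012 ] z 0.006
blob (342, 192) 14.9 15.2 [ 0.6413 -0.1071  0.012 ] z 0.002
blob (302, 186) 15.0 15.2 [0.6637 0.0099 0.012 ] z 0.001
blob (272, 181) 11.8 15.7 [0.6817 0.099  0.012 ] z 0.001
stack z hist(4mm from .012) [ 58  21  21  16   6  25  78  63  13   4  24 124  96   1   0   0   3   0
   1   0   2   0   0   0   0   0   0   0   0   0   0]
281
```

Emit:
jog_arm([
  [0,0,0,2.79,2.62,0,0.75],
  [0,0,0,2.79,2.62,0,0.75],
  [0,0,0,2.79,2.62,0,0.75],
  [0,0,0,2.79,2.62,0,0.75],
  [0,0,0,2.79,2.62,0,0.75],
  [0,0,0,2.79,2.62,0,0.75],
  [0,0,0,0,0,3,0.75],
  [0,0,0,0,0,3,0.75],
  [0,0,0,0,0,3,0.75],
  [0,0,0,0,0,3,0.75],
  [0,0,0,0,0,1.5,0.75],
  [0,0,0,0,0,0,0.75],
])

```text
t: 29.13
tool_pos: [0.6355, -0.1055, 0.0309]
tool_rot: [-3.138, 0.0, 0.018]
contact_force: [-1.0, 0.3, -0.3]
opening: 0.0644
```

Emit:
jog_arm([
  [0,0,0,0,0,0,0.75],
  [0,0,0,0,0,0,0.75],
  [0,0,0,0,0,0,0.75],
])

```text
t: 29.38
tool_pos: [0.642, -0.1073, 0.0405]
tool_rot: [3.14, 0.0, 0.007]
contact_force: [0.5, 0.2, 1.1]
opening: 0.0643
```

Emit:
jog_arm([
  [0,0,0,0,0,0.8,0.75],
  [0,0,0,0,0,0.6,0.75],
  [0,0,0,0,0,0.3,0.75],
  [0,0,0,0,0,0,0.75],
  [0,0,0,0,0,0,0.75],
  [0,0,0,0,0,0,0.75],
])

```text
t: 29.88
tool_pos: [0.6402, -0.1068, 0.0208]
tool_rot: [-3.142, -0.0, 0.0]
contact_force: [-0.3, 0.4, 0.2]
opening: 0.0639
```

Emit:
jog_arm([
  [0,0,0,0.1,0,-0.2,0.75],
  [0,0,0,0,0,0,0.75],
  [0,0,0,0,0,0,0],
  [0,0,0,0,0,0,0],
  [0,0,0,0,0,0,0],
  [0,0,0,0,0,0,0],
  [0,0,0,0,0,0,0],
], grip_force=30)

```text
t: 30.47
tool_pos: [0.6416, -0.1069, 0.0235]
tool_rot: [3.141, -0.0, 0.001]
contact_force: [-1.2, 0.2, 5.4]
opening: 0.0423
```

Emit:
jog_arm([
  [0,0,0,0,0,-1,0],
  [0,0,0,0,0,-3,0],
  [0,0,0,0,0,-3,0],
  [0,0,0,0,0,-3,0],
  [0,0,0,0,0,-3,0],
  [0,0,0,-2.8,-2.62,0,0],
  [0,0,0,-2.8,-2.62,0,0],
  [0,0,0,-2.8,-2.62,0,0],
  [0,0,0,-2.8,-2.62,0,0],
  [0,0,0,-2.8,-2.62,0,0],
  [0,0,0,-2.8,-2.62,0,0],
  [0,0,0,0,0,0,0],
])

```text
t: 31.47
tool_pos: [0.4681, 0.0537, 0.1511]
tool_rot: [-3.14, -0.006, 0.007]
contact_force: [-0.1, -0.8, -0.7]
opening: 0.0424
```

Emit:
jog_arm([
  [0,0,0,0,0,0,0],
  [0,0,0,0,0,0,0],
  [0,0,0,0,0,0,0],
  [0,0,0,0,0,0,0],
])

```text
t: 31.8
tool_pos: [0.4741, 0.0496, 0.1531]
tool_rot: [3.141, -0.002, 0.001]
contact_force: [-0.2, -0.1, 0.0]
opening: 0.0422
```

Emit:
jog_arm([
  [0,0,0,-0.05,0,1.5,0],
  [0,0,0,0,0,0.7,0],
  [0,0,0,0,0,0.7,0],
  [0,0,0,0,0,0.5,0],
  [0,0,0,0,0,0.5,0],
  [0,0,0,0,0,0,0],
  [0,0,0,0,0,0,0],
])

```text
t: 32.38
tool_pos: [0.4726, 0.0503, 0.1136]
tool_rot: [-3.142, 0.0, 0.001]
contact_force: [0.2, -0.3, -0.4]
opening: 0.0425
```

Emit:
jog_arm([
  [0,0,0,0,0,0.8,0],
  [0,0,0,0,0,0.8,0],
  [0,0,0,0,0,0.5,0],
  [0,0,0,0,0,0,0],
])

```text
t: 32.72
tool_pos: [0.4721, 0.0505, 0.0915]
tool_rot: [-3.141, 0.0, 0.002]
contact_force: [-0.6, 1.2, 0.5]
opening: 0.0423
```

Emit:
jog_arm([
  [0,0,0,0,0,0,0.8],
  [0,0,0,0,0,0,0.8],
  [0,0,0,0,0,0,0.8],
  [0,0,0,0,0,0,0.8],
  [0,0,0,0,0,-3,0.8],
  [0,0,0,0,0,-3,0.9],
  [0,0,0,0,0,-2,0.9],
  [0,0,0,0,0,0,0.9],
  [0,0,0,0,0,0,0.9],
])

```text
t: 33.47
tool_pos: [0.4738, 0.0503, 0.1746]
tool_rot: [3.141, 0.0, 0.006]
contact_force: [0.6, -0.1, -0.2]
opening: 0.0767
```

```bash
python3 w.py; python3 st.py;python3 pile.py
```

```text
t 33.47 tcp [0.4738 0.0503 0.1746] [3.141 0.    0.006] [ 0.6 -0.1 -0.2] 0.0767
blob (275, 215) 16.3 16.8 [0.5788 0.0916 0.012 ] z 0.006
blob (302, 186) 15.0 15.2 [0.6637 0.0099 0.012 ] z -0.0
blob (272, 181) 12.0 15.6 [0.6814 0.0986 0.012 ] z 0.001
stack z hist(4mm from .012) [53 21 20 19  3 24 79 62 18  2 26 82 63 28 66 31  0  1  1  0  0  0  0  0
  0  0  0  0  0  0  0]
336
pile [354.4 253.3] [20.3 20.9] [[ 0.4599 -0.1389  0.014 ]]
```

Emit:
jog_arm([
  [0,0,0,-0.28,3.79,0,0.9],
  [0,0,0,-0.28,3.79,0,0.9],
  [0,0,0,-0.28,3.79,0,0.9],
  [0,0,0,-0.28,3.79,0,0.9],
  [0,0,0,-0.28,3.79,0,0.9],
  [0,0,0,0,0,3,0.9],
  [0,0,0,0,0,3,0.9],
  [0,0,0,0,0,3,0.9],
  [0,0,0,0,0,3,0.9],
  [0,0,0,0,0,0.5,0.9],
  [0,0,0,0,0,0,0.9],
  [0,0,0,0,0,0,0.9],
])

```text
t: 34.57
tool_pos: [0.4586, -0.139, 0.0478]
tool_rot: [-3.141, -0.0, 0.001]
contact_force: [-0.0, -0.9, 0.7]
opening: 0.0769
```

Emit:
jog_arm([
  [0,0,0,0,0,0,0.9],
  [0,0,0,0,0,0,0.9],
])

```text
t: 34.73
tool_pos: [0.4603, -0.1398, 0.05]
tool_rot: [3.14, 0.0, 0.006]
contact_force: [0.1, 0.4, -0.2]
opening: 0.0767
```

Emit:
jog_arm([
  [0,0,0,-0.1,0,1,0.9],
  [0,0,0,0,0,0.8,0.9],
  [0,0,0,0,0,0.4,0.9],
  [0,0,0,0,0,0.2,0.9],
  [0,0,0,0,0,0,0.82],
  [0,0,0,0,0,0,0.82],
  [0,0,0,0,0,0,0.82],
  [0,0,0,0,0,0,0.82],
])

```text
t: 35.4
tool_pos: [0.4579, -0.1393, 0.0241]
tool_rot: [3.141, -0.0, 0.001]
contact_force: [-0.3, 0.5, 0.9]
opening: 0.0706
```

Emit:
jog_arm([
  [0,0,0,0,0,0,0.5],
  [0,0,0,0,0,0,0.5],
  [0,0,0,0,0,0,0.5],
  [0,0,0,0,0,0,0.5],
], grip_force=40)

```text
t: 35.73
tool_pos: [0.4583, -0.1394, 0.0246]
tool_rot: [3.141, -0.0, 0.002]
contact_force: [-1.4, 0.9, 5.9]
opening: 0.0585
```

Emit:
jog_arm([
  [0,0,0,0,0,-0.3,0.5],
  [0,0,0,0,0,-0.7,0.5],
  [0,0,0,0,0,-1,0.5],
  [0,0,0,0,0,-2,0.5],
  [0,0,0,0,0,-3,0.5],
  [0,0,0,0,0,-3,0.5],
  [0,0,0,0,0,-3,0.5],
  [0,0,0,0,0,-1,0.5],
  [0,0,0,0,0,0,0.5],
  [0,0,0,0,0,0,0.5],
])

```text
t: 36.57
tool_pos: [0.4575, -0.139, 0.1635]
tool_rot: [3.141, 0.0, 0.0]
contact_force: [-0.8, 0.9, -2.5]
opening: 0.0586
```

```bash
python3 gp.py g6
```

```text
pile top z 1 [0.00913707 0.00913707 0.00913707]
held z [-0.01620944 -0.0096707  -0.00166262]
```

View pics/g6.png

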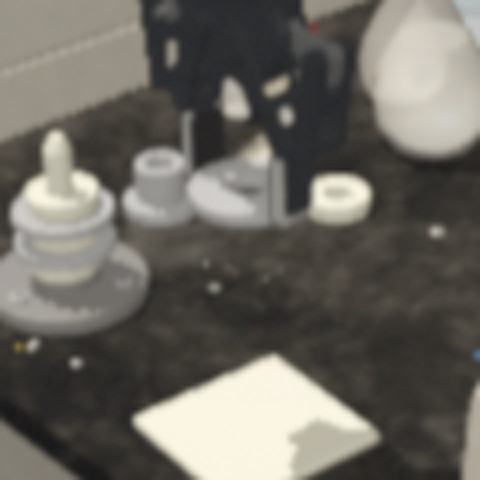

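The third coupon is held level, the board is empty, and the stack (60,230) is flat: spacer, coupon, spacer, coupon, spacer.

Emit:
jog_arm([
  [0,0,0,0.3,-3.79,0,0.5],
  [0,0,0,0.3,-3.79,0,0.5],
  [0,0,0,0.3,-3.79,0,0.5],
  [0,0,0,0.3,-3.79,0,0.5],
  [0,0,0,0.3,-3.79,0,0.5],
  [0,0,0,0,0,0,0.5],
  [0,0,0,0,0,2,0.5],
  [0,0,0,0,0,0.7,0.5],
  [0,0,0,0,0,0,0.5],
  [0,0,0,0,0,0,0.5],
  [0,0,0,0,0,0,0.5],
])

```text
t: 37.53
tool_pos: [0.4725, 0.0497, 0.1365]
tool_rot: [-3.142, 0.002, 0.001]
contact_force: [0.4, -0.1, -1.1]
opening: 0.0584
```

Emit:
jog_arm([
  [0,0,0,0,0,0.5,0.5],
  [0,0,0,0,0,0.5,0.5],
  [0,0,0,0,0,0.5,0.5],
  [0,0,0,0,0,0.5,0.5],
  [0,0,0,0,0,0,0.5],
])

```text
t: 37.95
tool_pos: [0.4718, 0.0503, 0.1157]
tool_rot: [3.142, -0.0, -0.004]
contact_force: [-1.7, -0.2, -3.4]
opening: 0.0589
```

Emit:
jog_arm([
  [0,0,0,0,0,0.6,0.5],
  [0,0,0,0,0,0.6,0.5],
  [0,0,0,0,0,0.2,0.5],
  [0,0,0,0,0,0,0.5],
  [0,0,0,0,0,0,0.9],
  [0,0,0,0,0,0,0.9],
  [0,0,0,0,0,0,0.9],
  [0,0,0,0,0,0,0.9],
])

```text
t: 38.62
tool_pos: [0.4736, 0.0504, 0.1038]
tool_rot: [-3.142, -0.0, -0.004]
contact_force: [0.1, -0.4, -0.2]
opening: 0.0767
```

Emit:
jog_arm([
  [0,0,0,0,0,-3,0.9],
  [0,0,0,0,0,-3,0.9],
  [0,0,0,0,0,-1,0.75],
  [0,0,0,0,0,0,0.75],
  [0,0,0,0,0,0,0.75],
  [0,0,0,0,0,0,0.75],
])

```text
t: 39.12
tool_pos: [0.4719, 0.0504, 0.1712]
tool_rot: [-3.141, 0.0, 0.004]
contact_force: [0.1, 0.4, -0.2]
opening: 0.0642
```

```bash
python3 w.py; python3 st.py
```

```text
t 39.12 tcp [0.4719 0.0504 0.1712] [-3.141  0.     0.004] [ 0.1  0.4 -0.2] 0.0642
blob (275, 215) 16.3 16.8 [0.5787 0.0914 0.012 ] z 0.007
blob (302, 186) 14.9 15.3 [0.6636 0.0099 0.012 ] z 0.001
blob (272, 181) 11.8 15.6 [0.6817 0.0989 0.012 ] z -0.0
stack z hist(4mm from .012) [ 53  22  21  17   3  27  87  51  17   2  30  76  57  17   4  28 118  96
   1   0   0   2   0   0   0   0   0   0   0   0   0]
392
```

Emit:
jog_arm([
  [0,0,0,3.18,0.67,0,0.75],
  [0,0,0,3.18,0.67,0,0.75],
  [0,0,0,3.18,0.67,0,0.75],
  [0,0,0,3.18,0.67,0,0.75],
  [0,0,0,3.18,0.67,0,0.75],
  [0,0,0,3.18,0.68,0,0.75],
  [0,0,0,0,0,0,0.75],
  [0,0,0,0,0,3,0.75],
  [0,0,0,0,0,3,0.75],
  [0,0,0,0,0,3,0.75],
  [0,0,0,0,0,2.5,0.75],
  [0,0,0,0,0,0,0.75],
])

```text
t: 40.22
tool_pos: [0.6573, 0.0107, 0.0491]
tool_rot: [-3.14, 0.0, 0.023]
contact_force: [-1.9, -0.2, -1.3]
opening: 0.0641
```

Emit:
jog_arm([
  [0,0,0,0,0,0,0.75],
  [0,0,0,0,0,0,0.75],
  [0,0,0,0,0,0,0.75],
  [0,0,0,0,0,0,0.75],
])

```text
t: 40.55
tool_pos: [0.6651, 0.0099, 0.0606]
tool_rot: [3.141, 0.0, 0.007]
contact_force: [-1.1, -0.3, 0.5]
opening: 0.0641
```

Emit:
jog_arm([
  [0,0,0,0,0,1,0.75],
  [0,0,0,0,0,1,0.75],
  [0,0,0,0,0,0.8,0.75],
  [0,0,0,0,0,0.4,0.75],
  [0,0,0,0,0,0.2,0.75],
  [0,0,0,0,0,0,0.75],
  [0,0,0,0,0,0,0.75],
  [0,0,0,0,0,0,0.75],
  [0,0,0,0,0,0,0.75],
])

```text
t: 41.3
tool_pos: [0.6639, 0.01, 0.0244]
tool_rot: [3.141, 0.0, 0.002]
contact_force: [0.3, 0.2, -0.6]
opening: 0.0644
```

Emit:
jog_arm([
  [0,0,0,0,0,0.15,0.75],
  [0,0,0,0,0,0,0.75],
  [0,0,0,0,0,0,0],
  [0,0,0,0,0,0,0],
  [0,0,0,0,0,0,0],
  [0,0,0,0,0,0,0],
  [0,0,0,0,0,0,0],
], grip_force=30)

```text
t: 41.88
tool_pos: [0.6638, 0.01, 0.0227]
tool_rot: [3.142, -0.0, 0.001]
contact_force: [0.7, 0.7, 1.8]
opening: 0.0418
```

Emit:
jog_arm([
  [0,0,0,0,0,-1,0],
  [0,0,0,0,0,-3,0],
  [0,0,0,0,0,-3,0],
  [0,0,0,0,0,-3,0],
  [0,0,0,0,0,-3,0],
  [0,0,0,-3.17,-0.67,0,0],
  [0,0,0,-3.17,-0.67,0,0],
  [0,0,0,-3.17,-0.67,0,0],
  [0,0,0,-3.17,-0.67,0,0],
  [0,0,0,-3.17,-0.67,0,0],
  [0,0,0,-3.17,-0.67,0,0],
  [0,0,0,0,0,0,0],
])

```text
t: 42.88
tool_pos: [0.4675, 0.0515, 0.1502]
tool_rot: [-3.141, -0.002, 0.009]
contact_force: [0.3, -0.1, -0.8]
opening: 0.0422
```

Emit:
jog_arm([
  [0,0,0,0,0,0,0],
  [0,0,0,0,0,0,0],
  [0,0,0,0,0,0,0],
  [0,0,0,0,0,0,0],
  [0,0,0,0,0,0,0],
])

```text
t: 43.3
tool_pos: [0.4742, 0.05, 0.1526]
tool_rot: [3.142, -0.001, 0.0]
contact_force: [0.6, 0.3, -1.0]
opening: 0.0419
```

Emit:
jog_arm([
  [0,0,0,-0.1,0,1.5,0],
  [0,0,0,0,0,0.7,0],
  [0,0,0,0,0,0.7,0],
  [0,0,0,0,0,0.5,0],
  [0,0,0,0,0,0.5,0],
  [0,0,0,0,0,0.4,0],
  [0,0,0,0,0,0,0],
  [0,0,0,0,0,0,0],
])

```text
t: 43.97
tool_pos: [0.4723, 0.0503, 0.1092]
tool_rot: [-3.142, -0.0, 0.0]
contact_force: [0.2, -0.7, -0.6]
opening: 0.0417
```

Emit:
jog_arm([
  [0,0,0,0,0,0,0.8],
  [0,0,0,0,0,0,0.8],
  [0,0,0,0,0,0,0.8],
  [0,0,0,0,0,0,0.8],
  [0,0,0,0,0,-3,0.8],
  [0,0,0,0,0,-3,0.75],
  [0,0,0,0,0,0,0.7],
  [0,0,0,0,0,0,0.7],
  [0,0,0,0,0,0,0.7],
])

```text
t: 44.72
tool_pos: [0.4721, 0.0503, 0.1691]
tool_rot: [3.142, 0.0, -0.0]
contact_force: [-0.1, -0.0, -0.6]
opening: 0.0599
```

```bash
python3 w.py; python3 st.py; cp pics/stack_* /tmp/; python3 - <<'E'
from h import *
# collar centre: hub top at z=.036, flange top at .010, by depth
L=np.load('last.npz'); P=cloud('top',L['d'])
for lo,hi in((.028,.045),(.005,.045)):
    b=(np.hypot(P[:,:,0]-.579,P[:,:,1]-.0914)<.035)&(P[:,:,2]>lo)&(P[:,:,2]<hi)
    k=max(cv2.findContours((b*255).astype(np.uint8),cv2.RETR_EXTERNAL,cv2.CHAIN_APPROX_NONE)[0],key=cv2.contourArea)
    e=cv2.fitEllipse(cv2.convexHull(k)); print(np.round(e[:2],1).tolist(),ray('top',[e[0]],.036 if lo>.02 else .01).round(4))
E
```

```text
t 44.72 tcp [0.4721 0.0503 0.1691] [ 3.142  0.    -0.   ] [-0.1 -0.  -0.6] 0.0599
blob (275, 215) 16.1 16.9 [0.5786 0.0915 0.012 ] z 0.006
blob (272, 181) 11.8 15.6 [0.6816 0.0988 0.012 ] z 0.0
stack z hist(4mm from .012) [59 21 17 18  1 32 77 59 16  2 25 86 50 16  2 30 87 61 30 69 26  0  1  0
  0  0  0  0  0  0  0]
448
[[275.0, 214.5], [11.0, 11.1]] [[0.5789 0.0901 0.036 ]]
[[276.0, 215.0], [16.2, 16.3]] [[0.5786 0.0899 0.01  ]]
```

Stack top is at 92 mm, as it should be. Now the collar, at (0.579, 0.091).

Emit:
jog_arm([
  [0,0,0,2.66,-1.01,0,0.7],
  [0,0,0,2.66,-1.01,0,0.7],
  [0,0,0,2.66,-1.01,0,0.7],
  [0,0,0,2.66,-1.01,0,0.7],
  [0,0,0,0,0,3,0.7],
  [0,0,0,0,0,3,0.7],
  [0,0,0,0,0,3,0.7],
  [0,0,0,0,0,2,0.7],
  [0,0,0,0,0,0,0.7],
  [0,0,0,0,0,0,0.7],
  [0,0,0,0,0,0,0.7],
  [0,0,0,0,0,0,0.7],
])

```text
t: 45.82
tool_pos: [0.5801, 0.0907, 0.0614]
tool_rot: [-3.141, 0.0, -0.005]
contact_force: [0.2, 0.5, 0.3]
opening: 0.0598
```

Emit:
jog_arm([
  [0,0,0,0,0,0.8,0.7],
  [0,0,0,0,0,0.8,0.7],
  [0,0,0,0,0,0.4,0.7],
  [0,0,0,0,0,0.2,0.7],
  [0,0,0,0,0,0,0.7],
  [0,0,0,0,0,0,0.7],
  [0,0,0,0,0,0,0.7],
])

```text
t: 46.4
tool_pos: [0.5789, 0.0907, 0.0375]
tool_rot: [-3.142, -0.0, -0.001]
contact_force: [0.0, 0.2, 0.4]
opening: 0.0601
```

Emit:
jog_arm([
  [0,0,0,0,0,0,0],
  [0,0,0,0,0,0,0],
  [0,0,0,0,0,0,0],
  [0,0,0,0,0,0,0],
  [0,0,0,0,0,0,0],
  [0,0,0,0,0,0,0],
], grip_force=50)

```text
t: 46.9
tool_pos: [0.5791, 0.0908, 0.038]
tool_rot: [-3.141, -0.0, -0.001]
contact_force: [-1.6, 0.5, 5.5]
opening: 0.0325
```

Emit:
jog_arm([
  [0,0,0,0,0,-1,0],
  [0,0,0,0,0,-3,0],
  [0,0,0,0,0,-3,0],
  [0,0,0,0,0,-3,0],
  [0,0,0,0,0,-3,0],
  [0,0,0,0,0,-0.5,0],
  [0,0,0,0,0,0,0],
  [0,0,0,-2.65,1.01,0,0],
  [0,0,0,-2.65,1.01,0,0],
  [0,0,0,-2.65,1.01,0,0],
  [0,0,0,-2.65,1.01,0,0],
  [0,0,0,0,0,0,0],
])

```text
t: 47.9
tool_pos: [0.4662, 0.0494, 0.1666]
tool_rot: [3.141, -0.001, -0.018]
contact_force: [0.4, -0.2, -3.7]
opening: 0.0327
```

Emit:
jog_arm([
  [0,0,0,0,0,0,0],
  [0,0,0,0,0,0,0],
  [0,0,0,0,0,0,0],
  [0,0,0,0,0,0,0],
])

```text
t: 48.23
tool_pos: [0.4731, 0.0504, 0.1718]
tool_rot: [-3.142, -0.0, 0.001]
contact_force: [0.6, -0.0, -3.2]
opening: 0.0326
```

```bash
python3 gp.py g7
```

```text
pile top z 1 [0.00908678 0.00908678 0.00908678]
held z [-0.03672019 -0.01890298 -0.00099543]
```

View pics/g7.png

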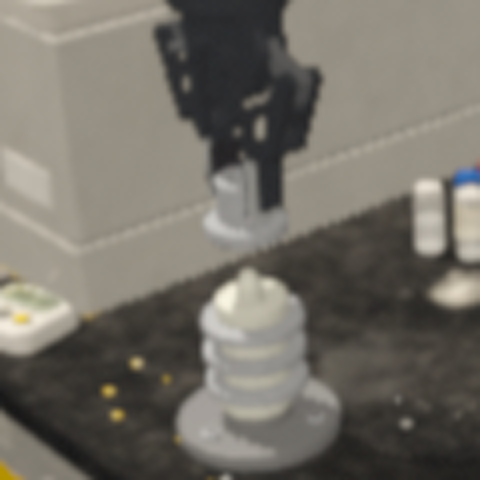

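The stack is flat and alternating, and the collar is centred over the rod tip (248,275). I lower it.

Emit:
jog_arm([
  [0,0,0,0,0,1.5,0],
  [0,0,0,0,0,0.7,0],
  [0,0,0,0,0,0.5,0],
  [0,0,0,0,0,0.5,0],
  [0,0,0,0,0,0.3,0],
  [0,0,0,0,0,0,0],
  [0,0,0,0,0,0,0],
])

```text
t: 48.87
tool_pos: [0.4728, 0.0503, 0.1374]
tool_rot: [-3.142, -0.0, 0.0]
contact_force: [0.5, -0.8, -2.6]
opening: 0.0324
```

Emit:
jog_arm([
  [0,0,0,0,0,0.2,0],
  [0,0,0,0,0,0.2,0],
  [0,0,0,0,0,0,0],
])

```text
t: 49.12
tool_pos: [0.4726, 0.0503, 0.1331]
tool_rot: [-3.142, 0.0, -0.0]
contact_force: [-0.2, 0.4, -3.9]
opening: 0.0324
```

Emit:
jog_arm([
  [0,0,0,0,0,0.15,0],
  [0,0,0,0,0,0.1,0],
  [0,0,0,0,0,0,0],
  [0,0,0,0,0,0,0],
])

```text
t: 49.45
tool_pos: [0.4727, 0.0503, 0.1307]
tool_rot: [-3.142, 0.0, 0.0]
contact_force: [0.1, -0.2, -2.5]
opening: 0.0325
```

Emit:
jog_arm([
  [0,0,0,0,0,0.1,0],
  [0,0,0,0,0,0,0],
  [0,0,0,0,0,0,0.7],
  [0,0,0,0,0,0,0.7],
  [0,0,0,0,0,0,0.7],
  [0,0,0,0,0,0,0.7],
  [0,0,0,0,0,-1,0.7],
  [0,0,0,0,0,-3,0.7],
  [0,0,0,0,0,-3,0.7],
  [0,0,0,0,0,-3,0.7],
  [0,0,0,0,0,0,0.7],
  [0,0,0,0,0,0,0.7],
])

```text
t: 50.45
tool_pos: [0.4742, 0.0502, 0.2334]
tool_rot: [3.141, 0.0, 0.01]
contact_force: [-0.1, -0.9, 0.1]
opening: 0.0595
```

```bash
python3 w.py; python3 st.py; python3 - <<'E'
from h import *
sc,d=vision.get_image('scene'); save('fin',cv2.resize(sc[150:300,190:430],(800,500),interpolation=cv2.INTER_CUBIC))
E
```

```text
t 50.45 tcp [0.4742 0.0502 0.2334] [3.141 0.    0.01 ] [-0.1 -0.9  0.1] 0.0595
blob (272, 181) 11.9 15.4 [0.6818 0.0991 0.012 ] z 0.001
stack z hist(4mm from .012) [65 23 20 18  4 28 88 47 17  4 25 82 55 16  3 31 88 57 30 15 27 30 83 24
 20 22 23 23 48  9  0]
506
```

View pics/fin.png

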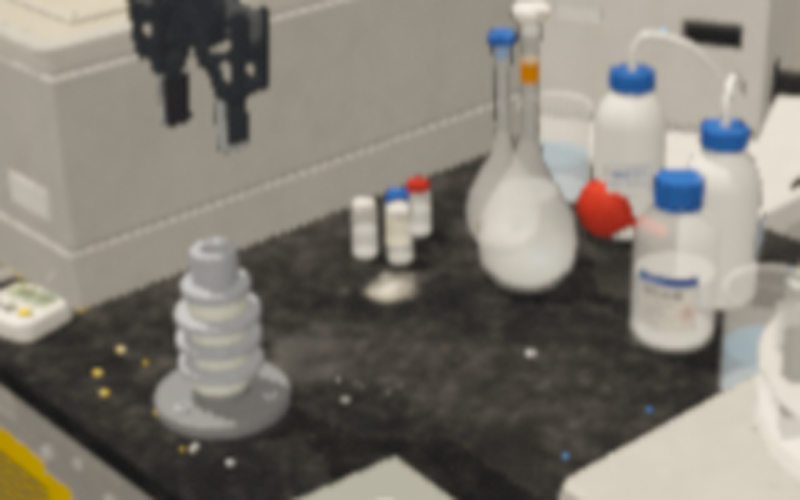

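The picture shows the finished stack at (215,340), flat and closed, with the collar flange down and its top at about 128 mm. The gripper is clear above it, and the bystanders stand where they were.

```bash
python3 -c "
from station import ctrl
print(ctrl.finish_job())"
```

```text
the job is handed in; nothing more can be done
None
```

The coupon holder is assembled and handed in at about 50 s of the 210 s allowed. I stood the collar on the bench first, then loaded the rod: spacer, coupon, spacer, coupon, spacer, coupon, spacer. The collar went on last, flange down. All three coupons and all four spacers were there and used, so no spare spacer is left.

- **Stack heights:** after each ring, the depth readings put the stack top at the expected 40, 52, 60, 72, 80 and 92 mm. The collar top ended at about 128 mm. I checked the first spacer by picture only; it lay flat on the seat.
- **Last picture:** the stack is flat and closed up, the gripper is clear of everything, and the flask and bottle look undisturbed. The beaker is partly cut off at the picture's edge; I did not measure any of the three again.
- **Forces:** the highest reading I saw was about 20 N, in a deliberate fingertip touch on the bench to find the tip position. Gripping gave up to about 7 N.
- **Disagreements:** the first spacer met the rod with about 4 N sideways. I moved 1.5 mm, and the force fell to about 1 N. My first estimates of the rod position differed by about 2 mm. No check failed.

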